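# Spray-wash a batch of printed parts and tip them into the drying bin

## Task

Clean the new prints: put every printed part lying on the bench into the teal scoop tray on the steel drip pan, then, with all of them in the tray there, press the red nozzle cap of the clamped spray bottle fully down and let it spring right back up, at least twice. After that carry the tray over to the blue drying bin, tip the parts out into it, and set the empty tray back flat on the drip pan, facing the same way as before. Leave everything else on the bench where it is.

Things in the scene. Friction and masses are not known exactly. Their poses are not given: they have to be found in the camera images.
- station: Fixed steel wash station, 6 mm plate. Origin: on the bench, middle of the tray's place. Pan floor at z = 6 mm, inside an 8 mm high rim: x -160 to +115, y -112 to +112 mm. White spray bottle, 62 mm diameter, fixed at x = -30, y = -160, with a 118 mm high clamp post 42 mm from it towards +x. The tray's front points along station -x.
- nozzle (a joint): Red sprung cap of the spray bottle: 0 when up, grows as it is pressed, 0.010 m fully down (at least 0.0075 counts as fully down, less than 0.002 as up). The spring takes 3 N to start and 9 N at the bottom; it returns by itself.
- nozzle_top (a point): Centre of the top face of the red cap (36 mm diameter), about 200 mm above the bench when up; press it straight down.
- tray: Loose teal scoop tray, 0.28 kg, on the drip pan, axes near the station's. Origin: underside centre of its floor, 190 (x) x 180 (y) x 4 mm. 4 mm walls, tops at z = 49 mm, at both sides and the back (+x). The front (-x) has only a shallow 10 degree ramp 40 mm long: parts slide out over it when the front is tipped down about 60 degrees (friction 0.5 to 0.75).
- tray_handle (a point): Centre of the tray's black carrying bar over its back wall: tray x = +88, z = +105 mm. The bar runs along the tray's y, 12 mm thick (x), 24 mm high (z), 94 mm clear between its posts; 44 mm gap beneath it. Grip it from above, fingers on its front and back faces.
- tray_lip (a point): Middle of the tray's pouring edge: tray x = -135, z = +9 mm.
- bin: Fixed blue drying bin, open at the top: 220 (x) x 220 (y) x 75 mm high, walls and floor 5 mm. Origin: underside centre.
- rail_clamp: Orange printed part, 64 (x) x 36 (y) mm base 12 mm high with a 28 x 36 mm block in the middle up to 35 mm. Origin: underside centre. Grip it across y at the middle. 55 g. May be absent.
- clevis: Green printed part, 62 (x) x 36 (y) mm base 12 mm high with two cross plates 14 mm thick at x = +-13 mm up to 35 mm. Origin: underside centre. Grip it across y at the middle. 50 g. May be absent.
- pillow_block: Yellow printed part, 66 (x) x 34 (y) mm base 14 mm high with a round bearing seat (36 mm diameter, axis along y) up to 37 mm. Origin: underside centre. Grip it across y at the middle. 50 g. May be absent.
- gear_housing: Red printed block, 62 (x) x 40 (y) x 28 mm with a round 30 mm boss on top up to 35 mm. Origin: underside centre. Grip it across y at the middle. 65 g. May be absent.
- carriage: Purple printed part, 62 (x) x 38 (y) mm base 14 mm high with two 12 mm wide ribs along its x edges up to 34 mm. Origin: underside centre. Grip it across y at the middle. 55 g. May be absent.
- ruler: Wooden ruler lying flat, 300 mm along its y, 30 mm wide; leave alone. Origin: underside centre.
- spool: Filament spool lying flat, 200 mm diameter, 60 mm high, orange filament; leave alone. Origin: underside centre.
- mug: Blue mug, 82 mm diameter, 95 mm high; leave alone. Origin: underside centre.
- caliper: Digital caliper lying flat, 230 mm along its x; leave alone. Origin: underside, mid-length.
- marker: White and blue marker pen lying, 135 mm along its x; leave alone. Origin: underside, mid-length.
- glue_stick: Upright glue stick, white with yellow cap, 33 mm diameter, 103 mm high; leave alone. Origin: underside centre.

How it is judged:
By the outcome, as a careful person would: the job done as asked, in the order asked, and still so for the second after the job is handed in, with the robot touching nothing.
Of rail_clamp, clevis, pillow_block, gear_housing, carriage only 3 to 5 are there at a start; the rules pass over those that are not, and their reading is None.
At some moment in a run one of rail_clamp, clevis, pillow_block, gear_housing, carriage may be knocked a few centimetres aside while the robot is not near it.
It also fails if it takes over 210 s, if anything falls off the work surface, if the arm or the gripper's body presses on something with over 40 N, if the wrist force passes 120 N, or if a joint passes its speed limit or range.

## Robot

A 7-joint arm with a two-finger parallel gripper is mounted at the origin on the work surface. World frame = base frame: x ahead of the robot, y to its left, z up, the work surface at z = 0. Lengths are in m, angles in rad, forces in N, time in s.
With the tool pointing down it reaches from about 0.4 to 0.75 m from the base axis. Payload 19.5 kg.
Tool frame: the origin (TCP) lies on the centre line of the jaws, within the pads' length; the fingertips stand 19 mm ahead of it and the grasp point (between the pads) is the TCP; z points along the fingers, y is the direction in which the jaws open and shut (so a half turn about z gives the same grasp; the last joint's range is limited). The gripper opens to 85 mm and grips with 20 to 120 N. Pads are 22 mm wide; open, the fingers measure 114 mm over their backs; the gripper's body (76 mm by 85 mm) begins 54 mm behind the grasp point. The pads swing forward as they close: fully open they stand 13 mm farther back than shut.
Start: joints at [-1.212, 0.707, -0.028, 1.485, 0.022, 0.951, -0.075], TCP at [0.224, 0.529, 0.25] pointing down, gripper open.
Joint ranges: [-2.71, 2.71], [-0.32, 2.16], [-1.57, 1.52], [0, 2.45], [-1.46, 4.6], [0, 2.02], [-2.83, 2.83]. Speed limits (rad/s): [1.89, 1.89, 2.57, 2.57, 3.01, 3.01, 3.01].

## Interface

Orientations are given as a 3x3 rotation matrix whose columns are the frame's x, y, z axes.
In Python, from workcell import robot gives the robot as it stands. The module is installed in compiled form; this text tells all that it offers.
- The arm moves only by the tool step_arm, never from a script. Its argument "targets" is one flat list of numbers, 4 for each row, row after row: the shift along the tool's x, y, z in cm, then the turn about the tool's z in degrees. In form: [x, y, z, twist, x, y, z, twist, ...]. A call has 1 to 20 rows; each row is the pose to reach, as a shift and turn from the pose measured when the call began, along the tool's axes at that moment; what a row does not reach only later rows make up. A row lasts 1/10 s, in which the tool goes at most 50 mm and 8.59 degrees, less where a joint would pass 70% of its speed; a pose out of reach is approached as far as the arm can. A call with a gripper value outside its range is refused whole. "claw" is the closure, from 0 (fully open) to 1 (shut), set as the call begins (left out, the last holds). The fingers move at their own pace and stop on an object; "squeeze" is the grip in N (left out, the last holds). Time passes only in rows, so rows that repeat a pose let the fingers close. It gives the time, the measured TCP pose, the force and the opening at its end, in the units of the state.
- robot.observe(): the state, without advancing time (a new reading comes with each control period).
- robot.camera(name): name is "side" or "top" or "wrist"; returns a dict with "img" (384x512x3 uint8, blue, green, red), "fx", "fy", "cx", "cy" (pixels), "position" and "rotation" of the camera in the world. Camera axes: x right, y down, z forward; pixel columns grow to the right and rows downward; lengths in m; the calibration is good to about 2 mm. A picture is of the moment at which its call begins. There is no depth.
- robot.hand_in(): hands the job in, once; it reports no verdict.
The state is a dict: "clock": time; "joint_pos": joint angles; "qd": joint speeds; "tau": joint torques, N m; "eef_pos": TCP position; "eef_rot": TCP orientation; "force": force on the tool from outside, world axes, zero at the start; "ft_torque": the same for the moment, N m; "finger_gap": opening from 0.0 (shut) to 1.0 (fully open).
Only numpy, scipy, OpenCV 4.12 (cv2) and the standard library are available. Lean on these libraries where they do the work, as an engineer would, in place of code of your own. Each camera call takes 0.05 s, during which the arm holds its last target.

## Working session

There is one attempt and no reset: what is moved stays moved. The work goes in short steps, Python scripts to look and compute and a tool call to move; the robot and the scene stay as the last step left them, time stands still between calls to the robot, and variables do not carry over. Pictures are saved under pics/ and viewed, and the job is handed in when it is done.

Besides the shell and the picture viewer there is one more tool, called after "Call:" as name(argument=value, ...) on one line, values as JSON. step_arm: Moves the arm, as the interface text tells. Its arguments: {"type":"object","properties":{"targets":{"type":"array","items":{"type":"number"}},"claw":{"type":"number"},"squeeze":{"type":"number"}},"required":["targets"]}

```bash
mkdir -p pics; cat > h.py <<'E'
import numpy as np, cv2, json, pickle
from workcell import robot
def shot(name,fn):
    c=robot.camera(name); cv2.imwrite(f'pics/{fn}.png',c['img']); pickle.dump(c,open(f'pics/{fn}.pkl','wb')); return c
def load(fn): return pickle.load(open(f'pics/{fn}.pkl','rb'))
def pix2plane(c,u,v,z):
    d=np.array(c['rotation'])@np.array([(u-c['cx'])/c['fx'],(v-c['cy'])/c['fy'],1.]); p=np.array(c['position']); return p+d*(z-p[2])/d[2]
def proj(c,P):
    q=np.array(c['rotation']).T@(np.array(P)-np.array(c['position'])); return np.array([c['fx']*q[0]/q[2]+c['cx'],c['fy']*q[1]/q[2]+c['cy']])
def tri(obs):
    A=np.zeros((3,3));b=np.zeros(3)
    for c,u,v in obs:
        d=np.array(c['rotation'])@np.array([(u-c['cx'])/c['fx'],(v-c['cy'])/c['fy'],1.]); d/=np.linalg.norm(d); M=np.eye(3)-np.outer(d,d); A+=M; b+=M@np.array(c['position'])
    return np.linalg.solve(A,b)
E
python3 - <<'E'
from h import *
np.set_printoptions(precision=4,suppress=True)
s=robot.observe()
for k in s: print(k,np.array(s[k]))
for n in ['side','top','wrist']:
    c=shot(n,n+'0'); print(n,c['fx'],c['cx'],c['cy'],c['position'],np.array(c['rotation']))
E
```

```text
clock 0.0
joint_pos [-1.2117  0.7071 -0.0276  1.485   0.022   0.9509 -0.0755]
qd [-0.0011 -0.0004 -0.0002  0.0004 -0.     -0.0001  0.0007]
tau [ -0.0005 -88.3209   1.2346 -23.6175   0.0169   0.0064  -0.0001]
eef_pos [0.2243 0.5292 0.2498]
eef_rot [[-0.9207  0.3902 -0.0003]
 [ 0.3902  0.9207 -0.001 ]
 [-0.0001 -0.001  -1.    ]]
force [ 0.4619 -0.0593  0.1357]
ft_torque [ 0.0151 -0.0196  0.0122]
finger_gap 0.9995456979595304
side 351.11612132322176 248.53350359477028 192.40251272234988 [0.5086 0.8147 0.8727] [[-0.9976 -0.0349  0.0602]
 [-0.068   0.6704 -0.7388]
 [-0.0145 -0.7411 -0.6712]]
top 358.77858940509174 251.70676995814551 187.44093523198669 [ 0.4537 -0.001   1.1534] [[ 0.0253 -0.9919  0.1247]
 [-0.9995 -0.0274 -0.0153]
 [ 0.0186 -0.1242 -0.9921]]
wrist 302.33654910349804 258.40829385959546 193.2744314535076 [0.1557 0.5589 0.3743] [[ 0.39    0.8797  0.272 ]
 [ 0.9208 -0.3718 -0.1178]
 [-0.0025  0.2964 -0.9551]]
```

View pics/top0.png

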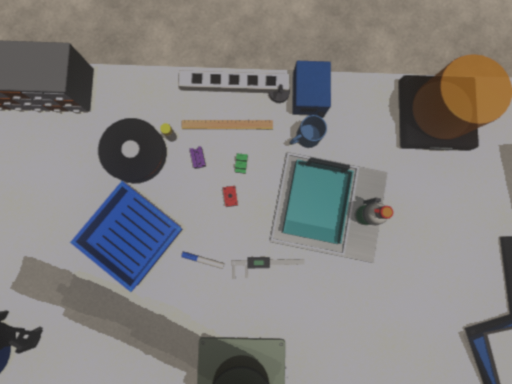

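View pics/side0.png

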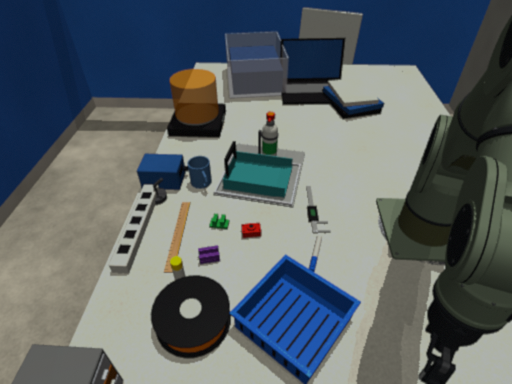

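View pics/wrist0.png

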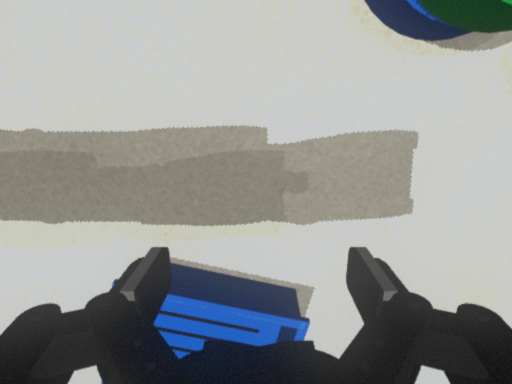

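```bash
python3 - <<'E'
from h import *
c=load('top0'); i=c['img']
cv2.imwrite('pics/z1.png',cv2.resize(i[100:290,60:320],None,fx=3,fy=3,interpolation=cv2.INTER_CUBIC))
cv2.imwrite('pics/z2.png',cv2.resize(i[140:270,265:400],None,fx=5,fy=4.5,interpolation=cv2.INTER_CUBIC))
c=load('side0'); i=c['img']
cv2.imwrite('pics/z3.png',cv2.resize(i[100:290,160:370],None,fx=3.6,fy=3,interpolation=cv2.INTER_CUBIC))
E
```

```text
(no output)
```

View pics/z1.png

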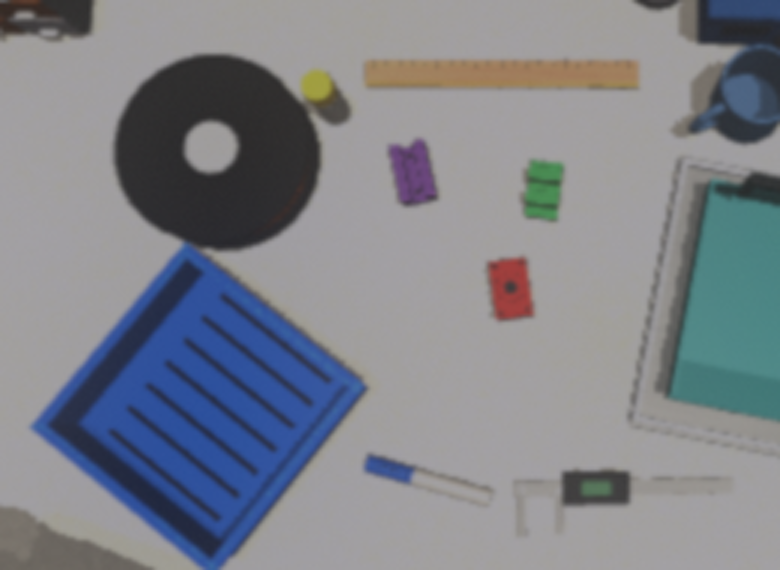

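View pics/z2.png

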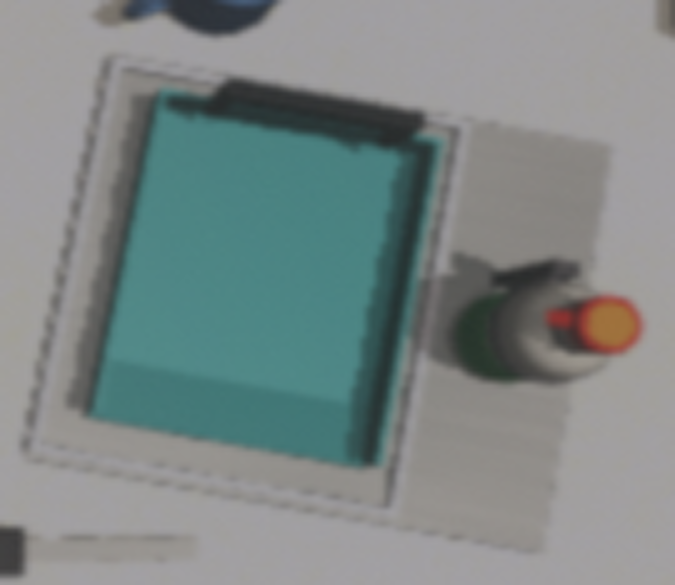

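View pics/z3.png

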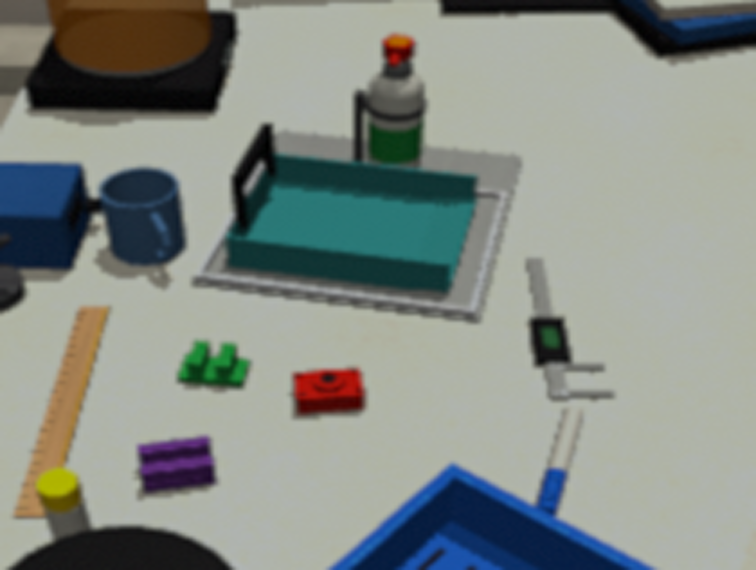

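```bash
python3 - <<'E'
from h import *
np.set_printoptions(precision=4,suppress=True)
t=load('top0'); s=load('side0')
z2=lambda u,v:(265+u/5,140+v/4.5); z1=lambda u,v:(60+u/3,100+v/3); z3=lambda u,v:(160+u/3.6,100+v/3)
P=[pix2plane(t,*z2(*p),.008)[:2] for p in [(115,60),(463,124),(392,507),(25,455)]]
for p in P: print('rim',p)
P=np.array(P)
print('center',P.mean(0)); 
for a,b in [(3,0),(2,1)]: d=P[b]-P[a]; print('x yaw',np.degrees(np.arctan2(d[1],d[0])),np.linalg.norm(d))
for a,b in [(1,0),(2,3)]: d=P[b]-P[a]; print('y yaw',np.degrees(np.arctan2(d[1],d[0])),np.linalg.norm(d))
for n,pt,ps in [('cap',(610,326),(398,44))]:
    print(n,tri([(t,*z2(*pt)),(s,*z3(*ps))]))
print('handle', [pix2plane(t,*z2(*p),.123) for p in [(228,88),(420,122)]])
print('bin',[pix2plane(t,*z1(*p),.075)[:2] for p in [(190,243),(366,385),(212,568),(33,427)]])
# colour blobs
def blobs(c,nm):
    hsv=cv2.cvtColor(c['img'],cv2.COLOR_BGR2HSV)
    for n,lo,hi in [('purple',(128,100,30),(160,255,255)),('green',(50,120,60),(75,255,255)),('red',(172,150,80),(180,255,255)),('red0',(0,150,80),(4,255,255)),('yellow',(22,150,80),(33,255,255)),('orange',(5,150,80),(18,255,255))]:
        m=cv2.inRange(hsv,lo,hi); k,l,st,ce=cv2.connectedComponentsWithStats(m)
        for i in range(1,k):
            if st[i,4]>15:
                r=cv2.minAreaRect(np.argwhere(l==i)[:,::-1].astype(np.float32)); print(nm,n,st[i],ce[i],pix2plane(c,*ce[i],.02),r)
blobs(t,'top');blobs(s,'side')
E
```

```text
rim [ 0.7131 -0.1342]
rim [ 0.6725 -0.362 ]
rim [ 0.3979 -0.3137]
rim [ 0.4283 -0.0808]
center [ 0.5529 -0.2227]
x yaw -10.621836583088534 0.289718150402168
x yaw -9.974472793305294 0.2787456037739415
y yaw 79.89935406809418 0.23135713506731329
y yaw 82.5743718988127 0.23486227810973767
cap [ 0.5163 -0.3829  0.1904]
handle [array([ 0.6704, -0.1875,  0.123 ]), array([ 0.6511, -0.3004,  0.123 ])]
bin [array([0.5981, 0.37  ]), array([0.4609, 0.1867]), array([0.281 , 0.3267]), array([0.4116, 0.5104])]
top purple [191 148  13  19 151] [197.3113 157.3841] [0.6885 0.1585 0.02  ] ((197.30587768554688, 157.37646484375), (17.571369171142578, 9.978800773620605), 77.47119140625)
top red0 [224 187  12  18 121] [230.1157 195.9008] [0.5672 0.0493 0.02  ] ((229.87197875976562, 195.79600524902344), (16.90467643737793, 9.838700294494629), 79.69515228271484)
top yellow [162 125   7   8  40] [165.05  127.975] [0.7823 0.2668 0.02  ] ((165.0, 128.0), (5.656853675842285, 7.071067810058594), 45.0)
top orange [ 440   55   72   69 3814] [475.0435  88.8207] [ 0.9484 -0.7554  0.02  ] ((475.1000671386719, 88.699
[... 952 characters left out ...]
.506253242492676, 18.197683334350586), 84.80557250976562)
side yellow [170 255  12  16 141] [175.617  262.6738] [0.7805 0.1979 0.02  ] ((175.75, 262.7500305175781), (14.546476364135742, 11.067972183227539), 71.56504821777344)
side orange [ 170   69   47   54 1794] [194.3149  93.7113] [ 0.9233 -0.8825  0.02  ] ((193.33384704589844, 95.67329406738281), (53.54892349243164, 44.33834457397461), 85.42607879638672)
side orange [267 112   7   4  25] [270.12 113.56] [ 0.5198 -0.6922  0.02  ] ((270.0, 113.5), (3.0, 6.0), 90.0)
side orange [173 337  45  15 131] [195.8321 347.0382] [0.6752 0.4434 0.02  ] ((195.95433044433594, 346.1036376953125), (8.652816772460938, 45.12149429321289), 76.90811157226562)
```

```bash
cat >> h.py <<'E'
import sys
def plan(x,y,z,yaw=None):
    s=robot.observe(); R=np.array(s['eef_rot']); p=np.array(s['eef_pos'])
    d=R.T@(np.array([x,y,z])-p)*100
    tw=0
    if yaw is not None:
        cur=np.degrees(np.arctan2(R[1,1],R[0,1])); tw=-((yaw-cur+90)%180-90)
    print('t',round(s['clock'],2),'pos',np.round(p,4),'q',np.round(s['joint_pos'],2),'gap',round(s['finger_gap'],3),'F',np.round(s['force'],1),'tilt',np.round(R[:,2],3))
    print('-> shift',np.round(d,2),'twist',round(tw,1),'rows~',int(np.ceil(max(np.linalg.norm(d)/5,abs(tw)/8.59)))+2)
E
python3 -c "
from h import *
plan(0.52,0.02,0.33,94)"
```

```text
t 0.15 pos [0.2243 0.5293 0.25  ] q [-1.21  0.71 -0.03  1.48  0.02  0.95 -0.08] gap 1.001 F [ 0.3  0.2 -1. ] tilt [-0.    -0.001 -1.   ]
-> shift [-47.1  -35.36  -7.98] twist -27.0 rows~ 14
```

Call:
step_arm(targets=[-47.1,-35.4,-8,-27,-47.1,-35.4,-8,-27,-47.1,-35.4,-8,-27,-47.1,-35.4,-8,-27,-47.1,-35.4,-8,-27,-47.1,-35.4,-8,-27,-47.1,-35.4,-8,-27,-47.1,-35.4,-8,-27,-47.1,-35.4,-8,-27,-47.1,-35.4,-8,-27,-47.1,-35.4,-8,-27,-47.1,-35.4,-8,-27,-47.1,-35.4,-8,-27,-47.1,-35.4,-8,-27,-47.1,-35.4,-8,-27,-47.1,-35.4,-8,-27], claw=0, squeeze=40)

```text
clock: 1.75
eef_pos: [0.5195, 0.0206, 0.3303]
eef_rot: [[-0.997, -0.072, -0.0], [-0.072, 0.997, -0.001], [0.0, -0.001, -1.0]]
force: [0.5, -0.4, 0.5]
finger_gap: 1.001
```

```bash
python3 -c "
from h import *
shot('wrist','w1')
plan(0.95,0.02,0.33,94)"
```

```text
t 1.8 pos [0.5196 0.0205 0.3303] q [ 0.02  0.54 -0.23  1.54  0.13  1.08  1.41] gap 0.997 F [-1.  -0.3  0.8] tilt [-0.    -0.001 -1.   ]
-> shift [-4.293e+01 -3.150e+00  1.000e-02] twist 0.1 rows~ 11
```

View pics/w1.png

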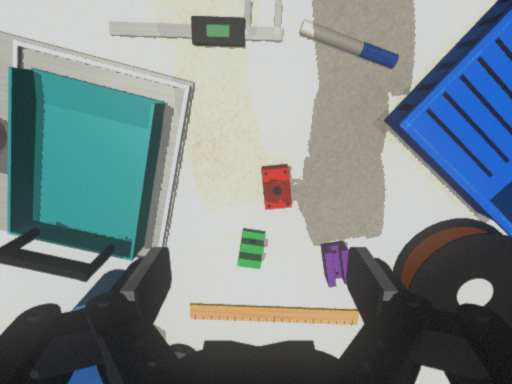

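Call:
step_arm(targets=[-43,-3,0,0,-43,-3,0,0,-43,-3,0,0,-43,-3,0,0,-43,-3,0,0,-43,-3,0,0,-43,-3,0,0,-43,-3,0,0,-43,-3,0,0,-43,-3,0,0,-43,-3,0,0,-43,-3,0,0])

```text
clock: 3.0
eef_pos: [0.7709, 0.0214, 0.3067]
eef_rot: [[-0.996, -0.082, 0.038], [-0.082, 0.997, -0.002], [-0.038, -0.006, -0.999]]
force: [0.6, 0.5, -0.3]
finger_gap: 0.999
```

```bash
python3 -c "
from h import *
plan(0.567,0.05,0.25,96)
print(np.round(robot.observe()['eef_rot'],3))"
```

```text
t 3.0 pos [0.7709 0.0214 0.3067] q [-0.06  1.19 -0.88  0.02  0.88  1.9   1.58] gap 0.999 F [ 0.6  0.5 -0.3] tilt [ 0.038 -0.002 -0.999]
-> shift [20.28  4.54  4.89] twist -1.3 rows~ 7
[[-0.996 -0.082  0.038]
 [-0.082  0.997 -0.002]
 [-0.038 -0.006 -0.999]]
```

Call:
step_arm(targets=[-40,0,0,0,-40,0,0,0,-40,0,0,0,-40,0,0,0,-40,0,0,0,-40,0,0,0,-40,0,0,0,-40,0,0,0,-40,0,0,0,-40,0,0,0])

```text
clock: 4.0
eef_pos: [0.804, 0.0357, 0.2388]
eef_rot: [[-0.994, -0.083, 0.077], [-0.083, 0.997, -0.001], [-0.077, -0.007, -0.997]]
force: [-0.1, -0.8, 0.6]
finger_gap: 1.001
```

```bash
python3 -c "
from h import *
plan(0.567,0.05,0.25,96)
print(np.round(robot.observe()['eef_rot'],3))"
```

```text
t 4.0 pos [0.804  0.0357 0.2388] q [-0.09  1.3  -0.16  0.    0.17  1.77  1.57] gap 1.001 F [-0.1 -0.8  0.6] tilt [ 0.077 -0.001 -0.997]
-> shift [23.34  3.37 -2.94] twist -1.3 rows~ 7
[[-0.994 -0.083  0.077]
 [-0.083  0.997 -0.001]
 [-0.077 -0.007 -0.997]]
```

Call:
step_arm(targets=[-40,0,-40,0,-40,0,-40,0,-40,0,-40,0])

```text
clock: 4.3
eef_pos: [0.7907, 0.0389, 0.3121]
eef_rot: [[-0.99, -0.083, 0.113], [-0.083, 0.997, 0.001], [-0.112, -0.008, -0.994]]
force: [-0.3, -0.1, 0.7]
finger_gap: 1.0
```

Call:
step_arm(targets=[0,0,-40,0,0,0,-40,0,0,0,-40,0])

```text
clock: 4.6
eef_pos: [0.7348, 0.0365, 0.4392]
eef_rot: [[-0.988, -0.083, 0.13], [-0.083, 0.997, 0.002], [-0.129, -0.008, -0.992]]
force: [0.1, 1.3, -0.1]
finger_gap: 1.0
```

```bash
python3 -c "
from h import *
plan(0.567,0.05,0.25,96)
print(np.round(robot.observe()['eef_rot'],3))"
```

```text
t 4.6 pos [0.7348 0.0365 0.4392] q [-0.1   1.03 -0.08  0.    0.09  1.98  1.56] gap 1.0 F [ 0.1  1.3 -0.1] tilt [ 0.13   0.002 -0.992]
-> shift [18.91  2.89 16.59] twist -1.2 rows~ 8
[[-0.988 -0.083  0.13 ]
 [-0.083  0.997  0.002]
 [-0.129 -0.008 -0.992]]
```

```bash
python3 -c "
from h import *
plan(0.38,0.03,0.30,92)"
```

```text
t 4.6 pos [0.7348 0.0365 0.4392] q [-0.1   1.03 -0.08  0.    0.09  1.98  1.56] gap 1.0 F [ 0.1  1.3 -0.1] tilt [ 0.13   0.002 -0.992]
-> shift [36.91  2.41  9.2 ] twist 2.8 rows~ 10
```

Call:
step_arm(targets=[37,2.4,9.2,3,37,2.4,9.2,3,37,2.4,9.2,3,37,2.4,9.2,3,37,2.4,9.2,3,37,2.4,9.2,3,37,2.4,9.2,3,37,2.4,9.2,3,37,2.4,9.2,3,42,2.4,9.2,3,47,2.4,9.2,3])

```text
clock: 5.7
eef_pos: [0.421, 0.0283, 0.3256]
eef_rot: [[-0.991, -0.031, 0.13], [-0.031, 1.0, 0.003], [-0.13, -0.001, -0.991]]
force: [1.8, 0.6, -0.3]
finger_gap: 0.999
```

```bash
python3 -c "
from h import *
plan(0.38,0.03,0.30,92)"
```

```text
t 5.7 pos [0.421  0.0283 0.3256] q [-0.07  0.33 -0.13  1.97  0.09  0.72  1.35] gap 0.999 F [ 1.8  0.6 -0.3] tilt [ 0.13   0.003 -0.991]
-> shift [4.39 0.3  2.  ] twist -0.2 rows~ 3
```

Call:
step_arm(targets=[5,0,0,0,10,0,0,0,15,0,0,0,20,0,0,0,25,0,0,0])

```text
clock: 6.2
eef_pos: [0.2574, 0.0244, 0.3077]
eef_rot: [[-0.992, -0.033, 0.12], [-0.031, 0.999, 0.013], [-0.121, 0.009, -0.993]]
force: [0.9, 0.8, -0.0]
finger_gap: 1.0
```

Call:
step_arm(targets=[40,0,0,0,40,0,0,0,40,0,0,0])

```text
clock: 6.5
eef_pos: [0.237, 0.0221, 0.3154]
eef_rot: [[-0.992, -0.03, 0.12], [-0.026, 0.999, 0.031], [-0.121, 0.028, -0.992]]
force: [-0.3, -0.6, -1.1]
finger_gap: 0.996
```

```bash
python3 -c "
from h import *
plan(0.38,0.03,0.30,92)"
```

```text
t 6.5 pos [0.237  0.0221 0.3154] q [ 0.55  0.08 -0.84  2.43  0.12  0.54  1.22] gap 0.996 F [-0.3 -0.6 -1.1] tilt [ 0.12   0.031 -0.992]
-> shift [-14.02   0.32   3.28] twist -0.3 rows~ 5
```

Call:
step_arm(targets=[40,-40,0,0,40,-40,0,0,40,-40,0,0])

```text
clock: 6.8
eef_pos: [0.2209, -0.0048, 0.3215]
eef_rot: [[-0.992, -0.029, 0.121], [-0.025, 0.999, 0.034], [-0.122, 0.03, -0.992]]
force: [0.3, 0.5, -0.6]
finger_gap: 0.997
```

```bash
python3 -c "
from h import *
plan(0.38,0.03,0.30,92)"
```

```text
t 6.8 pos [ 0.2209 -0.0048  0.3215] q [ 0.95  0.03 -1.06  2.44  0.01  0.56  1.48] gap 0.997 F [ 0.3  0.5 -0.6] tilt [ 0.121  0.034 -0.992]
-> shift [-15.61   2.95   4.17] twist -0.3 rows~ 6
```

```bash
python3 -c "
from h import *
plan(0.30,0.03,0.12,92)"
```

```text
t 6.8 pos [ 0.2209 -0.0048  0.3215] q [ 0.95  0.03 -1.06  2.44  0.01  0.56  1.48] gap 0.997 F [ 0.3  0.5 -0.6] tilt [ 0.121  0.034 -0.992]
-> shift [-5.48  2.64 21.06] twist -0.3 rows~ 7
```

Call:
step_arm(targets=[-5,1,1,0,-10,2,2,0,-12,2.6,5,0,-11,2.6,10,0,-10,2.6,15,0,-9,2.6,19,0,-7.5,2.6,21,0,-5.5,2.6,21,0,-4,2.6,21,0,0,2.6,21,0])

```text
clock: 7.8
eef_pos: [0.324, 0.0239, 0.1688]
eef_rot: [[-0.998, -0.06, 0.032], [-0.06, 0.998, -0.007], [-0.032, -0.008, -0.999]]
force: [0.1, -0.6, -0.5]
finger_gap: 0.999
```

```bash
python3 -c "
from h import *
plan(0.30,0.03,0.12,92)"
```

```text
t 7.8 pos [0.324  0.0239 0.1688] q [ 0.48  0.89 -1.39  2.44  1.24  0.97 -0.17] gap 0.999 F [ 0.1 -0.6 -0.5] tilt [ 0.032 -0.007 -0.999]
-> shift [2.52 0.8  4.79] twist 1.4 rows~ 4
```

Call:
step_arm(targets=[3,0,1,0,5,0,2,0])

```text
clock: 8.0
eef_pos: [0.3134, 0.0203, 0.163]
eef_rot: [[-0.999, -0.053, -0.006], [-0.053, 0.998, -0.018], [0.007, -0.017, -1.0]]
force: [-0.1, -0.5, -1.5]
finger_gap: 1.001
```

```bash
python3 - <<'E'
from h import *
t=load('top0'); s=load('side0'); w=load('w1')
# red boss top centre, refine from wrist + top
hsv=cv2.cvtColor(w['img'],cv2.COLOR_BGR2HSV)
def cen(lo,hi,roi):
    m=cv2.inRange(hsv,lo,hi); mm=np.zeros_like(m); x0,y0,x1,y1=roi; mm[y0:y1,x0:x1]=m[y0:y1,x0:x1]
    pts=np.argwhere(mm>0)[:,::-1].astype(np.float32); return cv2.minAreaRect(pts),pts.mean(0)
for n,lo,hi,roi,tp in [('red',(0,150,80),(4,255,255),(255,155,300,215),(230,196.1)),('green',(50,100,50),(75,255,255),(235,225,270,272),(241.3,163.3)),('purple',(128,80,30),(160,255,255),(318,238,345,292),(197.3,157.4))]:
    r,c=cen(lo,hi,roi); b=cv2.boxPoints(r)
    W=np.array([pix2plane(w,*p,.03)[:2] for p in b])
    e=[W[1]-W[0],W[2]-W[1]]; e=max(e,key=np.linalg.norm)
    print(n,r,'world@.03',W.mean(0),'yaw',np.degrees(np.arctan2(e[1],e[0])),'tri',tri([(w,*r[0]),(t,*tp)]))
plan(0.567,0.05,0.20)
E
```

```text
red ((276.6237487792969, 187.7376251220703), (38.80644989013672, 26.169477462768555), 84.2894058227539) world@.03 [0.56630522 0.04997858] yaw 11.359395881058687 tri [0.56537901 0.04944528 0.03146468]
green ((251.34967041015625, 248.9768524169922), (22.428436279296875, 35.429325103759766), 8.746162414550781) world@.03 [0.66816771 0.01952426] yaw 175.23958561484338 tri [0.67363162 0.0182763  0.01837719]
purple ((335.4268493652344, 264.8414611816406), (41.080528259277344, 20.31940460205078), 83.6598129272461) world@.03 [0.68648734 0.15448796] yaw 14.536365174405661 tri [0.68781495 0.1567866  0.02537417]
t 8.0 pos [0.3134 0.0203 0.163 ] q [ 0.51  1.01 -1.57  2.45  1.18  1.16 -0.23] gap 1.001 F [-0.1 -0.5 -1.5] tilt [-0.006 -0.018 -1.   ]
-> shift [-25.46   1.54  -3.91] twist 0 rows~ 8
```

```bash
python3 -c "
from h import *
plan(0.566,0.0495,0.20,100)"
```

```text
t 8.0 pos [0.3134 0.0203 0.163 ] q [ 0.51  1.01 -1.57  2.45  1.18  1.16 -0.23] gap 1.001 F [-0.1 -0.5 -1.5] tilt [-0.006 -0.018 -1.   ]
-> shift [-25.36   1.5   -3.91] twist -6.9 rows~ 8
```

Call:
step_arm(targets=[-25.4,1.5,-4,-7,-25.4,1.5,-4,-7,-25.4,1.5,-4,-7,-25.4,1.5,-4,-7,-25.4,1.5,-4,-7,-25.4,1.5,-4,-7,-25.4,1.5,-4,-7,-25.4,1.5,-4,-7,-25.4,1.5,-4,-7])

```text
clock: 8.9
eef_pos: [0.5659, 0.0494, 0.2013]
eef_rot: [[-0.984, -0.176, -0.006], [-0.175, 0.984, -0.019], [0.009, -0.017, -1.0]]
force: [-0.5, 0.5, -0.4]
finger_gap: 0.998
```

```bash
python3 -c "
from h import *
shot('wrist','w2'); shot('top','t2')
plan(0.566,0.0495,0.022,100)"
```

```text
t 9.0 pos [0.5661 0.0493 0.2012] q [ 0.41  1.13 -1.47  1.55  1.13  1.51  0.65] gap 1.005 F [-1.2 -1.  -0. ] tilt [-0.006 -0.018 -1.   ]
-> shift [-0.15  0.32 17.91] twist 0.1 rows~ 6
```

View pics/w2.png

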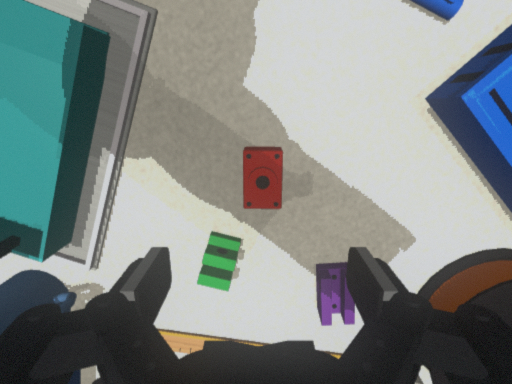

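View pics/t2.png

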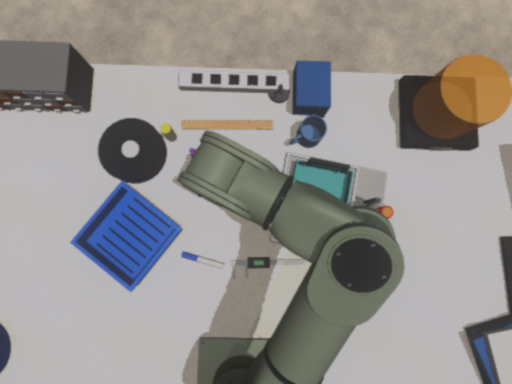

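Call:
step_arm(targets=[0,0,-4,0,0,0,-8,0,0,0,-13,0,-3,0,-15,0,-7,0,-15,0,-11,0,-15,0,-15,0,-15,0,-18,0,-15,0])

```text
clock: 9.8
eef_pos: [0.7159, 0.0772, 0.3505]
eef_rot: [[-0.984, -0.177, -0.001], [-0.177, 0.984, -0.016], [0.004, -0.016, -1.0]]
force: [-1.1, 0.1, 0.2]
finger_gap: 0.999
```

```bash
python3 -c "
from h import *
plan(0.566,0.0495,0.2,100)"
```

```text
t 9.8 pos [0.7159 0.0772 0.3505] q [ 0.03  1.08 -1.33  0.44  1.16  1.93  1.33] gap 0.999 F [-1.1  0.1  0.2] tilt [-0.001 -0.016 -1.   ]
-> shift [15.18  0.16 15.11] twist 0.2 rows~ 7
```

Call:
step_arm(targets=[-3,0,0,0,-5,0,0,0,-6.5,0,1,0,-6.5,0,2,0])

```text
clock: 10.2
eef_pos: [0.7546, 0.0891, 0.3181]
eef_rot: [[-0.982, -0.186, 0.016], [-0.187, 0.982, -0.016], [-0.013, -0.018, -1.0]]
force: [1.0, 0.5, -0.2]
finger_gap: 1.0
```

```bash
python3 -c "
from h import *
plan(0.566,0.0495,0.2,100)"
```

```text
t 10.2 pos [0.7546 0.0891 0.3181] q [-0.15  1.17 -1.15  0.01  1.16  1.95  1.61] gap 1.0 F [ 1.   0.5 -0.2] tilt [ 0.016 -0.016 -1.   ]
-> shift [19.42 -0.16 11.57] twist 0.7 rows~ 7
```

Call:
step_arm(targets=[-5,0,0,0,-5,0,1,0,-5,0,2,0,-5,0,3,0,-5,0,4,0,-5,0,5,0,-5,0,6,0])

```text
clock: 10.9
eef_pos: [0.7821, 0.0945, 0.2516]
eef_rot: [[-0.982, -0.186, 0.034], [-0.187, 0.982, -0.013], [-0.03, -0.019, -0.999]]
force: [-0.9, 1.0, -0.5]
finger_gap: 1.002
```

```bash
python3 -c "
from h import *
plan(0.566,0.0495,0.2,100)"
```

```text
t 10.9 pos [0.7821 0.0945 0.2516] q [-0.16  1.27 -0.59  0.    0.61  1.84  1.6 ] gap 1.002 F [-0.9  1.  -0.5] tilt [ 0.034 -0.013 -0.999]
-> shift [22.22 -0.29  4.5 ] twist 0.7 rows~ 7
```

Call:
step_arm(targets=[-2,0,0,0,-2,0,1,0,-2,0,1,0,-2,0,1,0,-2,0,1,0])

```text
clock: 11.4
eef_pos: [0.7888, 0.0963, 0.239]
eef_rot: [[-0.981, -0.186, 0.045], [-0.187, 0.982, -0.012], [-0.042, -0.02, -0.999]]
force: [0.0, -0.0, 0.9]
finger_gap: 1.003
```

```bash
python3 -c "
from h import *
plan(0.566,0.0495,0.1,100)"
```

```text
t 11.4 pos [0.7888 0.0963 0.239 ] q [-0.17  1.29 -0.46  0.    0.48  1.81  1.6 ] gap 1.003 F [ 0.  -0.   0.9] tilt [ 0.045 -0.012 -0.999]
-> shift [23.32 -0.17 12.95] twist 0.7 rows~ 8
```

Call:
step_arm(targets=[23.3,-0.2,4,1,23.3,-0.2,4,1,23.3,-0.2,4,1,23.3,-0.2,8,1,23.3,-0.2,12,1,23.3,-0.2,13,1,23.3,-0.2,13,1,23.3,-0.2,13,1])

```text
clock: 12.2
eef_pos: [0.6249, 0.0589, 0.1392]
eef_rot: [[-0.985, -0.168, 0.046], [-0.168, 0.986, -0.012], [-0.043, -0.02, -0.999]]
force: [2.9, 0.5, -1.3]
finger_gap: 1.001
```

```bash
python3 -c "
from h import *
shot('wrist','w3')
plan(0.566,0.0495,0.022,100)"
```

```text
t 12.25 pos [0.6141 0.0571 0.1335] q [ 0.07  0.94 -0.48  1.48  0.55  0.84  1.14] gap 0.999 F [-10.2  -2.   -5.1] tilt [ 0.03  -0.016 -0.999]
-> shift [ 5.16  0.31 11.01] twist -0.1 rows~ 5
```

View pics/w3.png

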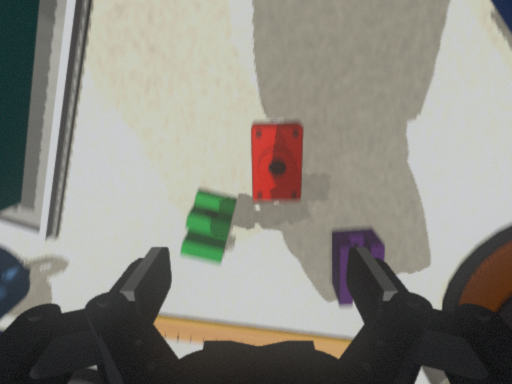

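Call:
step_arm(targets=[5.2,0.3,3,0,5.2,0.3,3,0,5.2,0.3,3,0,5.2,0.3,6,0,5.2,0.3,9,0,5.2,0.3,11,0,5.2,0.3,11,0,5.2,0.3,11,0])

```text
clock: 13.05
eef_pos: [0.5663, 0.0494, 0.023]
eef_rot: [[-0.985, -0.172, 0.03], [-0.173, 0.985, -0.016], [-0.027, -0.021, -0.999]]
force: [0.8, 0.3, -0.1]
finger_gap: 1.003
```

```bash
python3 -c "
from h import *
plan(0.566,0.0495,0.022,100)"
```

```text
t 13.05 pos [0.5663 0.0494 0.023 ] q [ 0.01  1.05 -0.33  1.71  0.7   0.49  0.96] gap 1.003 F [ 0.8  0.3 -0.1] tilt [ 0.03  -0.016 -0.999]
-> shift [0.04 0.02 0.1 ] twist -0.1 rows~ 3
```

Call:
step_arm(targets=[0,0,0,0,0,0,0,0,0,0,0,0,0,0,0,0,0,0,0,0,0,0,0,0,0,0,0,0], claw=1, squeeze=40)

```text
clock: 13.75
eef_pos: [0.5663, 0.0494, 0.023]
eef_rot: [[-0.985, -0.172, 0.03], [-0.173, 0.985, -0.016], [-0.027, -0.021, -0.999]]
force: [-0.3, -0.6, 0.3]
finger_gap: -0.002
```

Call:
step_arm(targets=[0,0,-4,0,0,0,-8,0,0,0,-11,0,0,0,-11,0])

```text
clock: 14.15
eef_pos: [0.5642, 0.0514, 0.1364]
eef_rot: [[-0.985, -0.172, 0.035], [-0.172, 0.985, -0.016], [-0.032, -0.021, -0.999]]
force: [0.4, -0.2, -0.6]
finger_gap: 0.002
```

```bash
cat >> h.py <<'E'
ST=np.array([0.575,-0.227]); SY=-10.0
def stw(x,y):
    a=np.radians(SY); return ST[0]+(x*np.cos(a)-y*np.sin(a))/1000, ST[1]+(x*np.sin(a)+y*np.cos(a))/1000
E
python3 -c "
from h import *
print(stw(20,-38),stw(20,38),stw(-60,0))
shot('wrist','w4')
plan(*stw(20,-38),0.12,80)"
```

```text
(np.float64(0.5880975243089007), np.float64(-0.26789565816780253)) (np.float64(0.6012947858115875), np.float64(-0.19305026893887473)) (np.float64(0.5159115348192674), np.float64(-0.2165811093399842))
t 14.2 pos [0.5636 0.0511 0.1344] q [ 0.08  0.87 -0.46  1.68  0.59  0.71  1.05] gap -0.001 F [ 0.  -0.3  0.1] tilt [ 0.033 -0.016 -0.999]
-> shift [  3.12 -31.8    2.04] twist 19.9 rows~ 9
```

View pics/w4.png

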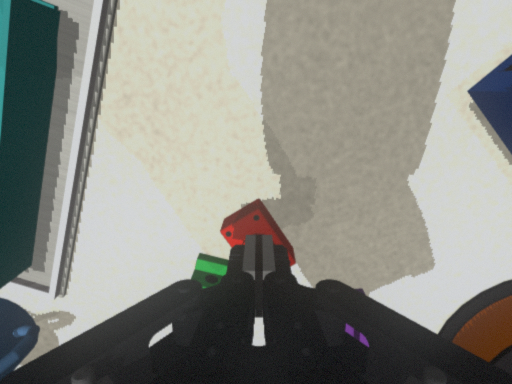

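Call:
step_arm(targets=[0,0,-5,0,4,0,-8,0,4,0,-8,0,4,0,-8,0], claw=0)

```text
clock: 14.6
eef_pos: [0.5215, 0.0451, 0.213]
eef_rot: [[-0.985, -0.171, 0.033], [-0.172, 0.985, -0.017], [-0.03, -0.022, -0.999]]
force: [1.0, -0.7, -0.7]
finger_gap: 0.683
```

```bash
python3 - <<'E'
from h import *
w=shot('wrist','w5'); s=shot('side','s5')
def red(c,roi=None):
    hsv=cv2.cvtColor(c['img'],cv2.COLOR_BGR2HSV); m=cv2.inRange(hsv,(0,150,50),(5,255,255))|cv2.inRange(hsv,(174,150,50),(180,255,255))
    k,l,st,ce=cv2.connectedComponentsWithStats(m); 
    for i in range(1,k):
        if st[i,4]>60: r=cv2.minAreaRect(np.argwhere(l==i)[:,::-1].astype(np.float32)); print(st[i],r,pix2plane(c,*r[0],.025))
for f in ['w2','w3','w5','s5']: print(f); red(load(f))
plan(.566,.05,.2,100)
E
```

```text
w2
[ 244  150   38   58 1842] ((262.5, 178.49998474121094), (36.99999237060547, 56.99999237060547), 0.0) [0.56680471 0.05020771 0.025     ]
w3
[ 252  125   50   74 3184] ((276.5, 161.5), (73.0, 49.0), 90.0) [0.60050758 0.06658767 0.025     ]
w5
[ 231  220   55   54 1369] ((258.6644287109375, 247.23492431640625), (51.12007522583008, 32.605430603027344), 55.00798034667969) [0.6146738 0.0568406 0.025    ]
s5
[226 222  21  19 237] ((236.49998474121094, 230.5), (13.033892631530762, 19.893836975097656), 59.036251068115234) [0.61081531 0.06550113 0.025     ]
t 14.7 pos [0.5218 0.0454 0.2121] q [ 0.13  0.71 -0.53  1.75  0.51  0.8   1.09] gap 0.847 F [-0.1  0.  -0.3] tilt [ 0.032 -0.016 -0.999]
-> shift [-4.4  -0.28  1.34] twist -0.1 rows~ 3
```

View pics/w5.png

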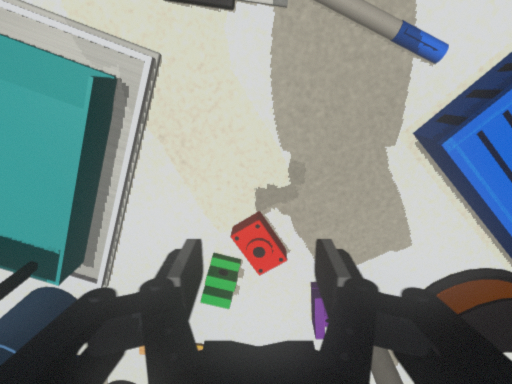

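```bash
python3 - <<'E'
from h import *
w=load('w5'); cv2.imwrite('pics/z5.png',cv2.resize(w['img'][200:320,190:340],None,fx=5,fy=5,interpolation=cv2.INTER_CUBIC))
E
```

```text
(no output)
```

View pics/z5.png

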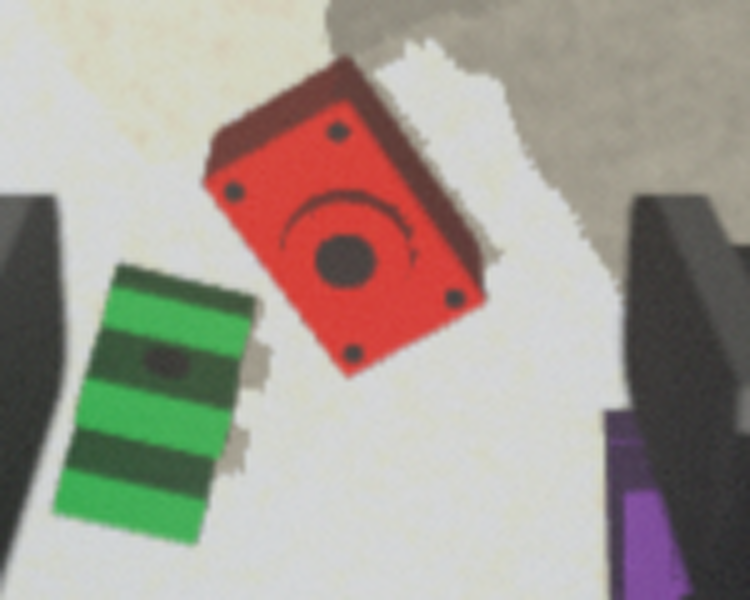

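```bash
python3 - <<'E'
from h import *
w=load('w5'); f=lambda u,v:(190+u/5,200+v/5)
P=np.array([pix2plane(w,*f(*p),.028)[:2] for p in [(345,100),(205,182),(350,378),(487,300)]])
print(P,P.mean(0))
for a,b in [(0,3),(1,2),(0,1),(3,2)]: d=P[b]-P[a]; print(np.linalg.norm(d),np.degrees(np.arctan2(d[1],d[0])))
print('red alt',tri([(w,*f(345,238)),(load('s5'),236.5,230.5)]))
G=[pix2plane(w,*f(*p),.01)[:2] for p in [(120,262),(258,297),(198,545),(53,513)]]; print(np.mean(G,0),G)
plan(*P.mean(0),.10,30)
E
```

```text
[[0.57950518 0.05115957]
 [0.60519625 0.02346615]
 [0.64998205 0.06466862]
 [0.62328679 0.09222   ]] [0.61449257 0.05787858]
0.06002323062181472 43.162949413705626
0.06085565569261129 42.613734320032684
0.037775084515910023 -47.148047505787666
0.038362942635463713 -45.90417221874602
red alt [0.61426737 0.05877349 0.02016129]
[0.68005985 0.0197762 ] [array([0.64001091, 0.00542835]), array([0.6434061 , 0.04017319]), array([0.7198221 , 0.03609782]), array([ 0.7170003 , -0.00259456])]
t 14.7 pos [0.5218 0.0454 0.2121] q [ 0.13  0.71 -0.53  1.75  0.51  0.8   1.09] gap 0.847 F [-0.1  0.  -0.3] tilt [ 0.032 -0.016 -0.999]
-> shift [-9.02 -0.12 11.47] twist 69.9 rows~ 11
```

```bash
python3 -c "
from h import *
plan(.614,.058,.12,43)"
```

```text
t 14.7 pos [0.5218 0.0454 0.2121] q [ 0.13  0.71 -0.53  1.75  0.51  0.8   1.09] gap 0.847 F [-0.1  0.  -0.3] tilt [ 0.032 -0.016 -0.999]
-> shift [-9.03 -0.14  9.47] twist 56.9 rows~ 9
```

Call:
step_arm(targets=[-9,-0.1,5,57,-9,-0.1,9.4,57,-9,-0.1,9.4,57,-9,-0.1,9.4,57,-9,-0.1,9.4,57,-9,-0.1,9.4,57,-9,-0.1,9.4,57,-9,-0.1,9.4,57,-9,-0.1,9.4,57])

```text
clock: 15.6
eef_pos: [0.6135, 0.0585, 0.1197]
eef_rot: [[-0.683, 0.73, 0.03], [0.73, 0.683, -0.017], [-0.033, 0.011, -0.999]]
force: [-1.0, 0.5, -0.2]
finger_gap: 0.995
```

```bash
python3 - <<'E'
from h import *
w=shot('wrist','w6')
plan(.614,.058,.022,43)
E
```

```text
t 15.65 pos [0.6135 0.0584 0.1199] q [-0.06  0.93 -0.21  1.49  0.29  0.73  0.36] gap 1.002 F [ 0.4 -0.1 -0. ] tilt [ 0.031 -0.017 -0.999]
-> shift [ 0.26 -0.1   9.79] twist 0.1 rows~ 4
```

View pics/w6.png

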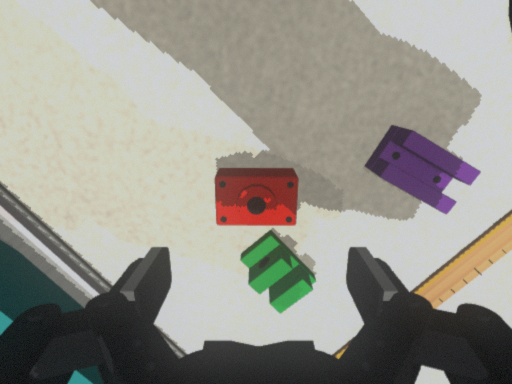

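Call:
step_arm(targets=[0.2,0,4,0,0.3,-0.1,7,0,0.3,-0.1,9.6,0,0.3,-0.1,9.6,0,0.3,-0.1,9.6,0])

```text
clock: 16.15
eef_pos: [0.6138, 0.0583, 0.0243]
eef_rot: [[-0.683, 0.73, 0.031], [0.73, 0.684, -0.016], [-0.033, 0.011, -0.999]]
force: [0.0, -0.2, 0.3]
finger_gap: 1.001
```

Call:
step_arm(targets=[0,0,0,0,0,0,0,0,0,0,0,0,0,0,0,0,0,0,0,0], claw=1, squeeze=50)

```text
clock: 16.65
eef_pos: [0.6145, 0.0584, 0.0261]
eef_rot: [[-0.683, 0.729, 0.033], [0.729, 0.684, -0.016], [-0.034, 0.013, -0.999]]
force: [-2.5, -0.0, 12.2]
finger_gap: 0.713
```

Call:
step_arm(targets=[0,0,-4,0,0,0,-8,0,0,0,-12,0,0,0,-13,0])

```text
clock: 17.05
eef_pos: [0.6116, 0.0608, 0.161]
eef_rot: [[-0.683, 0.729, 0.039], [0.729, 0.684, -0.015], [-0.038, 0.018, -0.999]]
force: [0.4, 1.0, -1.9]
finger_gap: 0.712
```

```bash
python3 - <<'E'
from h import *
w=shot('wrist','w7')
print(stw(-60,0))
plan(*stw(-60,0),.13,80)
E
```

```text
(np.float64(0.5159115348192674), np.float64(-0.2165811093399842))
t 17.1 pos [0.6115 0.0607 0.1604] q [-0.05  0.87 -0.22  1.48  0.27  0.79  0.37] gap 0.706 F [0.9 0.8 1.6] tilt [ 0.038 -0.015 -0.999]
-> shift [-13.58 -25.99   3.1 ] twist -36.8 rows~ 8
```

View pics/w7.png

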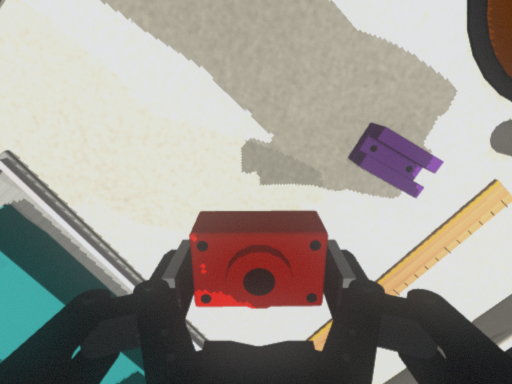

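Call:
step_arm(targets=[-13.6,-26,1,-37,-13.6,-26,1,-37,-13.6,-26,1,-37,-13.6,-26,1,-37,-13.6,-26,1,-37,-13.6,-26,1,-37,-13.6,-26,1,-37,-13.6,-26,2,-37,-13.6,-26,3,-37])

```text
clock: 18.0
eef_pos: [0.5162, -0.2157, 0.1299]
eef_rot: [[-0.985, 0.17, 0.039], [0.17, 0.985, -0.015], [-0.04, -0.008, -0.999]]
force: [0.5, -0.2, -0.8]
finger_gap: 0.71
```

```bash
python3 - <<'E'
from h import *
w=shot('wrist','w8')
plan(*stw(-60,0),.041,80)
E
```

```text
t 18.05 pos [ 0.5157 -0.2153  0.1284] q [ 0.56  0.87 -0.43  1.71  0.57  0.65  1.22] gap 0.713 F [-0.9  0.5 -4.7] tilt [ 0.037 -0.014 -0.999]
-> shift [ 0.3  -0.05  8.73] twist 0.2 rows~ 4
```

View pics/w8.png

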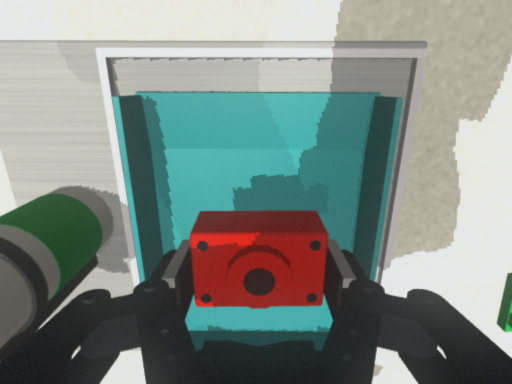

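Call:
step_arm(targets=[0.2,0,4,0,0.3,0,7,0,0.3,0,8.8,0,0.3,0,8.8,0,0.3,0,8.8,0])

```text
clock: 18.55
eef_pos: [0.5163, -0.2151, 0.0405]
eef_rot: [[-0.985, 0.168, 0.036], [0.168, 0.986, -0.014], [-0.038, -0.007, -0.999]]
force: [-0.6, 0.4, -0.3]
finger_gap: 0.712
```

Call:
step_arm(targets=[0,0,0,0,0,0,0,0,0,0,-2,0,0,0,-6,0,0,0,-10,0,0,0,-11,0], claw=0)

```text
clock: 19.15
eef_pos: [0.5133, -0.2139, 0.1547]
eef_rot: [[-0.985, 0.168, 0.041], [0.168, 0.986, -0.015], [-0.043, -0.008, -0.999]]
force: [1.1, 0.6, -0.1]
finger_gap: 1.0
```

```bash
python3 - <<'E'
from h import *
w=shot('wrist','w9')
plan(.676,.019,.15,85)
E
```

```text
t 19.2 pos [ 0.5132 -0.2141  0.1543] q [ 0.58  0.82 -0.46  1.71  0.55  0.69  1.23] gap 1.001 F [ 0.9 -0.8  2.6] tilt [ 0.041 -0.015 -0.999]
-> shift [-12.09  25.72   0.73] twist -4.7 rows~ 8
```

View pics/w9.png

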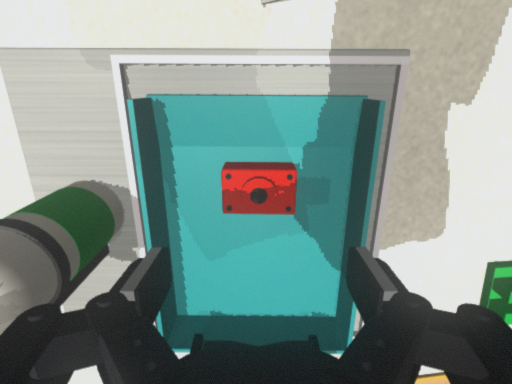

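```bash
python3 - <<'E'
from h import *
plan(.66,.02,.20,85)
E
```

```text
t 19.2 pos [ 0.5132 -0.2141  0.1543] q [ 0.58  0.82 -0.46  1.71  0.55  0.69  1.23] gap 1.001 F [ 0.9 -0.8  2.6] tilt [ 0.041 -0.015 -0.999]
-> shift [-10.72  25.51  -4.33] twist -4.7 rows~ 8
```

Call:
step_arm(targets=[-2,3,-4.3,-5,-10.7,25.5,-4.3,-5,-10.7,25.5,-4.3,-5,-10.7,25.5,-4.3,-5,-10.7,25.5,-4.3,-5,-10.7,25.5,-4.3,-5,-10.7,25.5,-4.3,-5,-10.7,25.5,-4.3,-5,-10.7,25.5,-4.3,-5])

```text
clock: 20.1
eef_pos: [0.6596, 0.0188, 0.1994]
eef_rot: [[-0.996, 0.083, 0.04], [0.082, 0.996, -0.016], [-0.042, -0.013, -0.999]]
force: [0.0, -0.7, 0.7]
finger_gap: 1.001
```

```bash
python3 - <<'E'
from h import *
w=shot('wrist','w10')
cv2.imwrite('pics/z10.png',cv2.resize(w['img'][120:270,180:330],None,fx=4,fy=4,interpolation=cv2.INTER_CUBIC))
plan(.676,.019,.12,85)
E
```

```text
t 20.15 pos [0.6596 0.0186 0.1996] q [ 0.12  0.91 -0.49  1.24  0.47  1.06  1.06] gap 1.001 F [-0.4 -0.6  0.1] tilt [ 0.041 -0.016 -0.999]
-> shift [-1.3   0.28  8.02] twist 0.2 rows~ 4
```

View pics/w10.png

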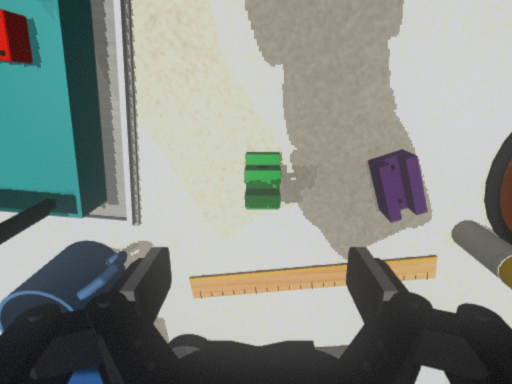

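View pics/z10.png

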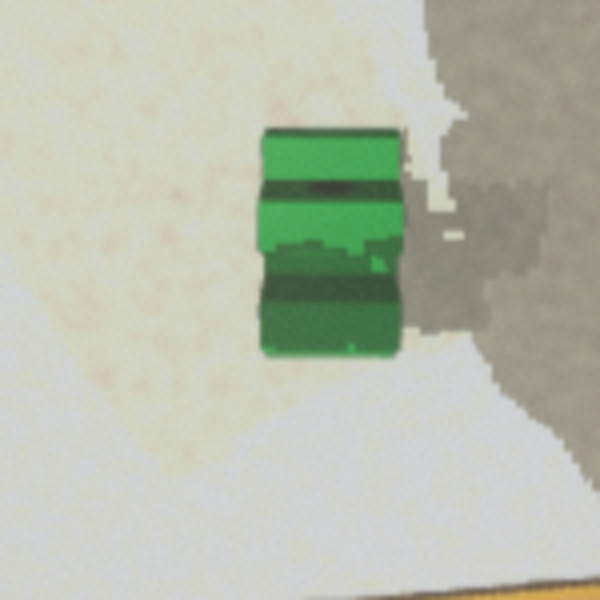

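```bash
python3 - <<'E'
from h import *
w=load('w10')
a=pix2plane(w,263,153,.012);b=pix2plane(w,263,208.7,.012);print(a,b,(a+b)/2)
g=(a+b)/2
plan(g[0],g[1],.028,85)
E
```

```text
[0.64571843 0.02196833 0.012     ] [0.70779845 0.01711681 0.012     ] [0.67675844 0.01954257 0.012     ]
t 20.15 pos [0.6596 0.0186 0.1996] q [ 0.12  0.91 -0.49  1.24  0.47  1.06  1.06] gap 1.001 F [-0.4 -0.6  0.1] tilt [ 0.041 -0.016 -0.999]
-> shift [-0.98  0.46 17.21] twist 0.2 rows~ 6
```

Call:
step_arm(targets=[-0.5,0.3,5,0,-1,0.5,10,0,-1,0.5,14,0,-1,0.5,17,0,-1,0.5,17.2,0,-1,0.5,17.2,0])

```text
clock: 20.75
eef_pos: [0.6771, 0.0193, 0.0289]
eef_rot: [[-0.996, 0.085, 0.041], [0.084, 0.996, -0.016], [-0.042, -0.013, -0.999]]
force: [0.1, -0.2, 0.9]
finger_gap: 1.004
```

Call:
step_arm(targets=[0,0,0,0,0,0,0,0,0,0,0,0,0,0,0,0,0,0,0,0,0,0,0,0], claw=1, squeeze=50)

```text
clock: 21.35
eef_pos: [0.6774, 0.0193, 0.0301]
eef_rot: [[-0.996, 0.085, 0.042], [0.084, 0.996, -0.016], [-0.043, -0.013, -0.999]]
force: [-3.4, -0.7, 11.7]
finger_gap: 0.411
```

Call:
step_arm(targets=[0,0,-4,0,0,0,-9,0,0,0,-14,0,0,0,-15,0])

```text
clock: 21.75
eef_pos: [0.6726, 0.0223, 0.186]
eef_rot: [[-0.995, 0.085, 0.049], [0.084, 0.996, -0.015], [-0.05, -0.011, -0.999]]
force: [0.7, -1.0, -1.0]
finger_gap: 0.408
```

```bash
python3 - <<'E'
from h import *
w=shot('wrist','w11')
plan(*stw(20,-38),.15,80)
E
```

```text
t 21.8 pos [0.6723 0.022  0.1847] q [ 0.11  0.95 -0.48  1.21  0.48  1.05  1.06] gap 0.414 F [-0.2  1.1  1.4] tilt [ 0.048 -0.016 -0.999]
-> shift [  6.11 -29.56   3.52] twist 5.1 rows~ 9
```

View pics/w11.png

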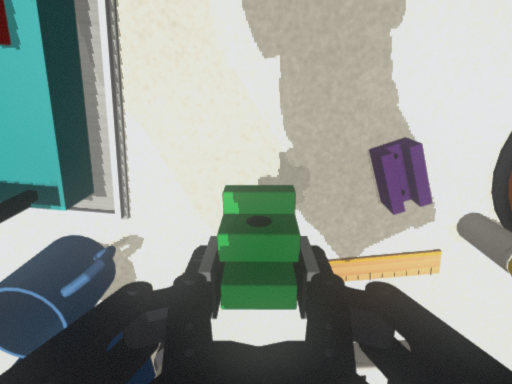

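Call:
step_arm(targets=[6,-5,0,5,6.1,-29.6,0,5,6.1,-29.6,0,5,6.1,-29.6,0,5,6.1,-29.6,0,5,6.1,-29.6,0,5,6.1,-29.6,0,5,6.1,-29.6,0,5,6.1,-29.6,3.5,5,6.1,-29.6,3.5,5])

```text
clock: 22.8
eef_pos: [0.587, -0.2665, 0.1466]
eef_rot: [[-0.985, 0.17, 0.043], [0.169, 0.985, -0.013], [-0.044, -0.006, -0.999]]
force: [-1.4, 0.1, -0.6]
finger_gap: 0.412
```

```bash
python3 - <<'E'
from h import *
w=shot('wrist','w12')
plan(*stw(20,-38),.045,80)
E
```

```text
t 22.85 pos [ 0.5877 -0.2667  0.1489] q [ 0.6   0.95 -0.5   1.37  0.52  0.91  1.37] gap 0.406 F [-0.2 -0.7  1.5] tilt [ 0.045 -0.014 -0.999]
-> shift [ 0.43 -0.05 10.38] twist 0.2 rows~ 5
```

View pics/w12.png

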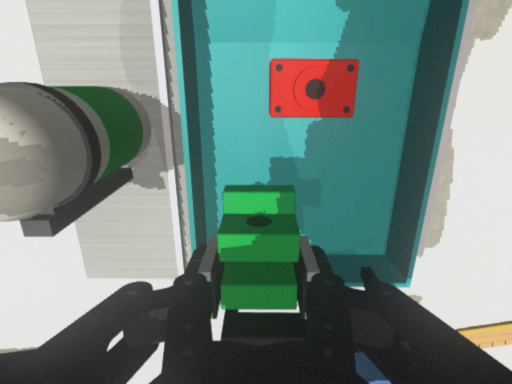

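Call:
step_arm(targets=[0.4,0,4,0,0.4,0,8,0,0.4,0,10.3,0,0.4,0,10.3,0,0.4,0,10.3,0])

```text
clock: 23.35
eef_pos: [0.5893, -0.267, 0.0475]
eef_rot: [[-0.984, 0.169, 0.046], [0.169, 0.986, -0.014], [-0.048, -0.006, -0.999]]
force: [0.1, -0.4, -0.3]
finger_gap: 0.405
```

Call:
step_arm(targets=[0,0,0,0,0,0,0,0,0,0,-2,0,0,0,-6,0,0,0,-11,0,0,0,-15,0], claw=0.35)

```text
clock: 23.95
eef_pos: [0.5824, -0.2647, 0.201]
eef_rot: [[-0.984, 0.169, 0.049], [0.169, 0.986, -0.015], [-0.05, -0.006, -0.999]]
force: [1.3, -0.6, 0.7]
finger_gap: 0.647
```

```bash
python3 - <<'E'
from h import *
w=shot('wrist','w13')
plan(.66,.15,.20,104)
E
```

```text
t 24.0 pos [ 0.5841 -0.265   0.207 ] q [ 0.61  0.87 -0.53  1.34  0.48  1.    1.4 ] gap 0.65 F [ 0.5 -0.6  9.9] tilt [ 0.055 -0.017 -0.998]
-> shift [-0.43 42.19  0.41] twist -23.8 rows~ 11
```

View pics/w13.png

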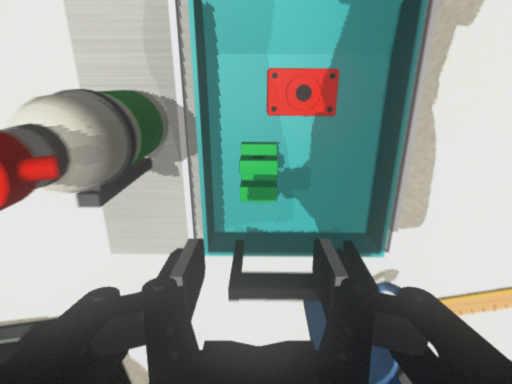

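Call:
step_arm(targets=[-0.4,42.2,0,-24,-0.4,42.2,0,-24,-0.4,42.2,0,-24,-0.4,42.2,0,-24,-0.4,42.2,0,-24,-0.4,42.2,0,-24,-0.4,42.2,0,-24,-0.4,42.2,0,-24,-0.4,42.2,0,-24,-0.4,42.2,0,-24,-0.4,42.2,0,-24,-0.4,42.2,0,-24], claw=0)

```text
clock: 25.2
eef_pos: [0.6597, 0.1489, 0.2046]
eef_rot: [[-0.968, -0.244, 0.056], [-0.245, 0.969, -0.018], [-0.05, -0.031, -0.998]]
force: [0.4, -0.9, 0.3]
finger_gap: 1.001
```

```bash
python3 - <<'E'
from h import *
w=shot('wrist','w14')
cv2.imwrite('pics/z14.png',cv2.resize(w['img'][100:300,160:360],None,fx=3,fy=3,interpolation=cv2.INTER_CUBIC))
plan(.688,.156,.12,104)
E
```

```text
t 25.25 pos [0.6597 0.1488 0.2046] q [-0.06  0.94 -0.56  1.17  0.54  1.12  1.17] gap 0.999 F [-0.3 -0.8 -0.6] tilt [ 0.056 -0.018 -0.998]
-> shift [-2.49  0.27  8.59] twist 0.1 rows~ 4
```

View pics/z14.png

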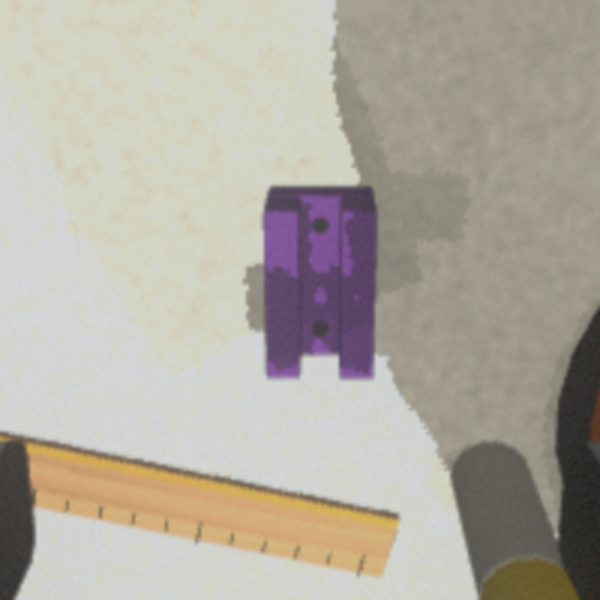

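```bash
python3 - <<'E'
from h import *
w=load('w14'); t=load('top0')
a=pix2plane(w,266.7,170,.034);b=pix2plane(w,266.7,226,.034);g=(a+b)/2;print(a,b,g)
print('glue',pix2plane(t,165.5,129,.103)); print('spool c', pix2plane(t,132,151,.06))
print(tri([(load('w10'),(373+425)/2,182),(load('side0'),208.7,253)]))
plan(g[0],g[1],.031,104)
E
```

```text
[0.65986917 0.15137673 0.034     ] [0.71968008 0.16704332 0.034     ] [0.68977463 0.15921002 0.034     ]
glue [0.75512873 0.24570492 0.103     ]
spool c [0.69440296 0.35502511 0.06      ]
[0.68586825 0.15884156 0.02246136]
t 25.25 pos [0.6597 0.1488 0.2046] q [-0.06  0.94 -0.56  1.17  0.54  1.12  1.17] gap 0.999 F [-0.3 -0.8 -0.6] tilt [ 0.056 -0.018 -0.998]
-> shift [-2.3   0.81 17.48] twist 0.1 rows~ 6
```

Call:
step_arm(targets=[-1,0.4,5,0,-2.3,0.8,10,0,-2.3,0.8,14,0,-2.3,0.8,17,0,-2.3,0.8,17.4,0,-2.3,0.8,17.4,0])

```text
clock: 25.85
eef_pos: [0.6899, 0.1586, 0.0324]
eef_rot: [[-0.968, -0.243, 0.056], [-0.244, 0.97, -0.017], [-0.05, -0.03, -0.998]]
force: [0.4, -0.0, 0.7]
finger_gap: 1.0
```

Call:
step_arm(targets=[0,0,0,0,0,0,0,0,0,0,0,0,0,0,0,0,0,0,0,0,0,0,0,0], claw=1, squeeze=50)

```text
clock: 26.45
eef_pos: [0.6904, 0.1586, 0.0339]
eef_rot: [[-0.968, -0.243, 0.057], [-0.244, 0.97, -0.017], [-0.051, -0.031, -0.998]]
force: [-3.7, -1.6, 13.1]
finger_gap: 0.436
```

Call:
step_arm(targets=[0,0,-4,0,0,0,-9,0,0,0,-14,0,0,0,-15,0])

```text
clock: 26.85
eef_pos: [0.6831, 0.162, 0.19]
eef_rot: [[-0.968, -0.242, 0.064], [-0.244, 0.97, -0.015], [-0.059, -0.03, -0.998]]
force: [0.4, 0.4, -0.6]
finger_gap: 0.432
```

```bash
python3 - <<'E'
from h import *
w=shot('wrist','w15')
plan(*stw(20,38),.15,80)
E
```

```text
t 26.9 pos [0.6829 0.1618 0.1887] q [-0.09  1.   -0.55  1.08  0.55  1.15  1.18] gap 0.432 F [0.4 0.4 1.9] tilt [ 0.063 -0.015 -0.998]
-> shift [ 16.77 -32.32   3.89] twist 24.0 rows~ 10
```

View pics/w15.png

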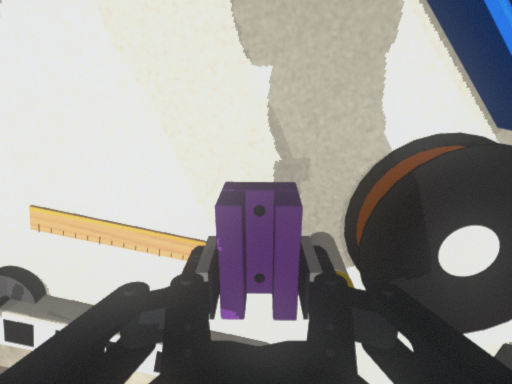

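Call:
step_arm(targets=[10,-10,0,24,16.8,-32.3,0,24,16.8,-32.3,0,24,16.8,-32.3,0,24,16.8,-32.3,0,24,16.8,-32.3,0,24,16.8,-32.3,0,24,16.8,-32.3,0,24,16.8,-32.3,4,24,16.8,-32.3,4,24,16.8,-32.3,4,24])

```text
clock: 28.0
eef_pos: [0.6009, -0.1921, 0.1489]
eef_rot: [[-0.983, 0.171, 0.062], [0.171, 0.985, -0.014], [-0.063, -0.004, -0.998]]
force: [-0.5, 0.3, 0.4]
finger_gap: 0.432
```

```bash
python3 - <<'E'
from h import *
w=shot('wrist','w16')
plan(*stw(20,38),.046,80)
E
```

```text
t 28.05 pos [ 0.6014 -0.1921  0.1498] q [ 0.49  0.92 -0.5   1.45  0.54  0.84  1.22] gap 0.436 F [ 1.2 -0.8  0.3] tilt [ 0.064 -0.015 -0.998]
-> shift [ 0.67 -0.05 10.36] twist 0.1 rows~ 5
```

View pics/w16.png

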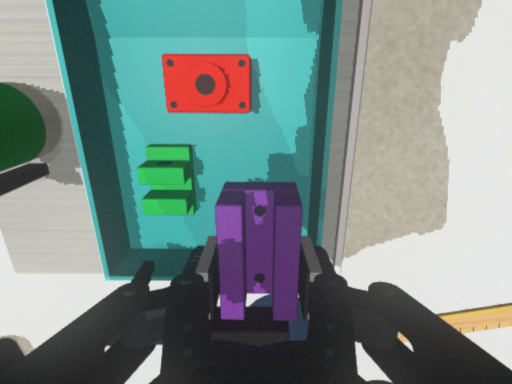

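Call:
step_arm(targets=[0.3,0,4,0,0.5,0,8,0,0.7,0,10.2,0,0.7,0,10.2,0,0.7,0,10.2,0])

```text
clock: 28.55
eef_pos: [0.6018, -0.1921, 0.0493]
eef_rot: [[-0.983, 0.171, 0.065], [0.17, 0.985, -0.015], [-0.067, -0.004, -0.998]]
force: [-0.0, 0.5, -0.0]
finger_gap: 0.432
```

Call:
step_arm(targets=[0,0,0,0,0,0,0,0,0,0,-2,0,0,0,-6,0,0,0,-11,0,0,0,-16,0,0,0,-18,0], claw=0.35)

```text
clock: 29.25
eef_pos: [0.5909, -0.1893, 0.2345]
eef_rot: [[-0.983, 0.171, 0.071], [0.17, 0.985, -0.017], [-0.073, -0.004, -0.997]]
force: [-0.5, 0.3, -0.6]
finger_gap: 0.649
```

```bash
python3 - <<'E'
from h import *
w=shot('wrist','w17')
c=stw(-30,-160); print(c)
plan(*c,.25)
E
```

```text
(np.float64(0.5176720589829249), np.float64(-0.3793597951519454))
t 29.3 pos [ 0.5913 -0.1894  0.2357] q [ 0.52  0.8  -0.55  1.4   0.48  0.99  1.27] gap 0.646 F [-0.5 -0.7  3.7] tilt [ 0.072 -0.017 -0.997]
-> shift [  3.89 -19.98  -1.63] twist 0 rows~ 7
```

View pics/w17.png

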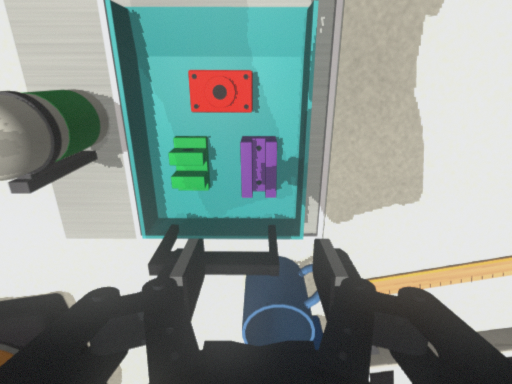

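Call:
step_arm(targets=[4,-5,-2,0,4,-20.1,-2,0,4,-20.1,-2,0,4,-20.1,-2,0,4,-20.1,-2,0,4,-20.1,-2,0,4,-20.1,-2,0,4,-20.1,-2,0], claw=1)

```text
clock: 30.1
eef_pos: [0.5168, -0.3788, 0.254]
eef_rot: [[-0.983, 0.169, 0.073], [0.169, 0.986, -0.017], [-0.075, -0.004, -0.997]]
force: [-0.2, 0.1, 0.4]
finger_gap: 0.003
```

```bash
python3 - <<'E'
from h import *
w=shot('wrist','w18'); s=shot('side','s18'); 
cv2.imwrite('pics/z18.png',cv2.resize(s['img'][60:200,200:340],None,fx=4,fy=4,interpolation=cv2.INTER_CUBIC))
plan(.516,-.381,.225)
E
```

```text
t 30.2 pos [ 0.5167 -0.3791  0.2539] q [ 0.86  0.83 -0.6   1.28  0.47  1.09  1.63] gap -0.0 F [-0.4 -0.1 -0.2] tilt [ 0.073 -0.017 -0.997]
-> shift [ 0.25 -0.19  2.88] twist 0 rows~ 3
```

View pics/w18.png

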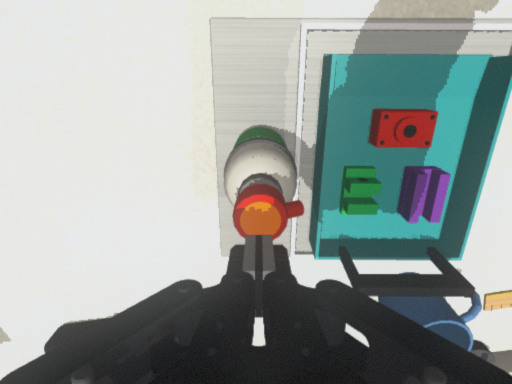

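View pics/z18.png

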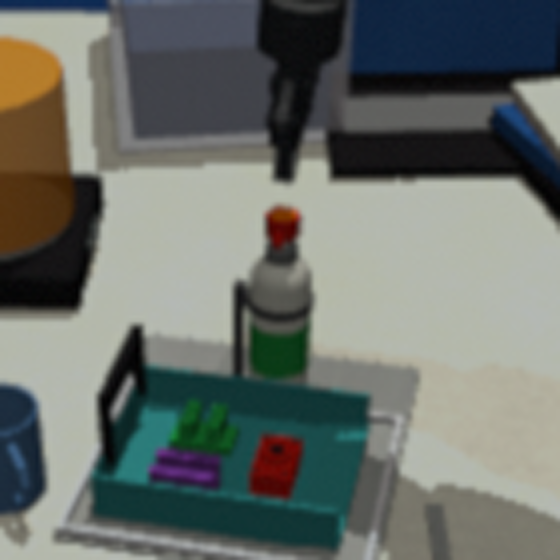

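```bash
python3 - <<'E'
from h import *
w=load('w18')
for z in (.19,.2): print(pix2plane(w,263,217,z))
t=load('top0'); print(tri([(w,263,217),(t,386.8,212.3),(load('s18'),200+283/4,60+214/4)]), tri([(w,263,217),(t,386.8,212.3)]))
p=np.array(robot.observe()['eef_pos']); R=np.array(robot.observe()['eef_rot']); print('tip',p+R[:,2]*.019, proj(w,p+R[:,2]*.019))
E
```

```text
[ 0.52248228 -0.37691116  0.19      ]
[ 0.51765952 -0.37619693  0.2       ]
[ 0.51634475 -0.37697231  0.20005169] [ 0.51590917 -0.37631161  0.2045018 ]
tip [ 0.518066   -0.37942184  0.23494115] [257.64194807 247.79943025]
```

Call:
step_arm(targets=[0.2,0,2,0,0.3,0,3.0,0,0.3,0,3.2,0,0.3,0,3.2,0])

```text
clock: 30.6
eef_pos: [0.5162, -0.379, 0.2219]
eef_rot: [[-0.983, 0.169, 0.073], [0.169, 0.986, -0.017], [-0.074, -0.004, -0.997]]
force: [-0.2, 0.4, 0.5]
finger_gap: -0.002
```

Call:
step_arm(targets=[0,0,0.5,0,0.1,0,0.9,0,0.1,0,0.9,0,0.1,0,0.9,0])

```text
clock: 31.0
eef_pos: [0.5166, -0.3791, 0.2134]
eef_rot: [[-0.983, 0.169, 0.075], [0.169, 0.986, -0.018], [-0.077, -0.005, -0.997]]
force: [2.6, -1.3, 7.3]
finger_gap: -0.002
```

```bash
python3 - <<'E'
from h import *
plan(.516,-.379,.21)
E
```

```text
t 31.0 pos [ 0.5166 -0.3791  0.2134] q [ 0.85  0.87 -0.58  1.35  0.5   1.    1.6 ] gap -0.002 F [ 2.6 -1.3  7.3] tilt [ 0.075 -0.018 -0.997]
-> shift [0.09 0.   0.34] twist 0 rows~ 3
```

Call:
step_arm(targets=[0,0,0.3,0,0,0,0.6,0,0,0,0.6,0,0,0,0.6,0])

```text
clock: 31.4
eef_pos: [0.517, -0.3793, 0.2091]
eef_rot: [[-0.983, 0.17, 0.075], [0.169, 0.985, -0.019], [-0.078, -0.006, -0.997]]
force: [-9.2, 5.2, 26.2]
finger_gap: 0.003
```

```bash
python3 - <<'E'
from h import *
s=shot('side','s19')
cv2.imwrite('pics/z19.png',cv2.resize(s['img'][60:200,200:340],None,fx=4,fy=4,interpolation=cv2.INTER_CUBIC))
plan(.516,-.379,.225)
E
```

```text
t 31.45 pos [ 0.517  -0.3793  0.2091] q [ 0.85  0.87 -0.58  1.35  0.5   0.99  1.59] gap -0.005 F [-9.7  5.  25.1] tilt [ 0.075 -0.019 -0.997]
-> shift [-0.02  0.   -1.59] twist 0 rows~ 3
```

View pics/z19.png

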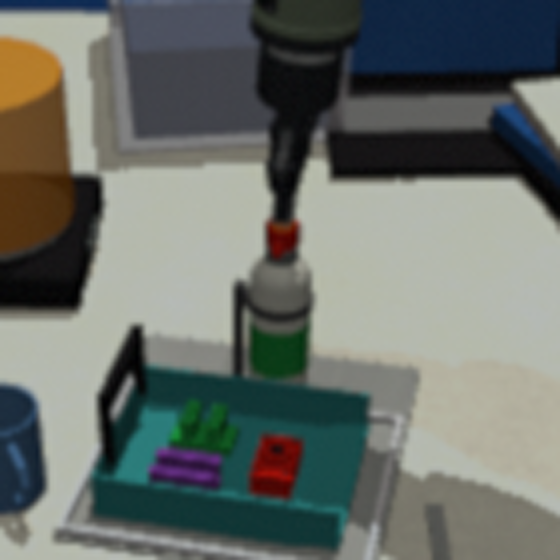

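Call:
step_arm(targets=[0,0,-1,0,0,0,-2,0,0,0,-2,0,0,0,-2,0,0,0,-2,0])

```text
clock: 31.95
eef_pos: [0.5152, -0.3789, 0.2284]
eef_rot: [[-0.983, 0.17, 0.075], [0.169, 0.985, -0.018], [-0.077, -0.005, -0.997]]
force: [0.0, -0.3, 0.7]
finger_gap: -0.0
```

```bash
python3 - <<'E'
from h import *
plan(.5165,-.379,.208)
E
```

```text
t 31.95 pos [ 0.5152 -0.3789  0.2284] q [ 0.86  0.85 -0.59  1.33  0.49  1.03  1.61] gap -0.0 F [ 0.  -0.3  0.7] tilt [ 0.075 -0.018 -0.997]
-> shift [0.03 0.02 2.04] twist 0 rows~ 3
```

Call:
step_arm(targets=[0,0,1,0,0,0,1.5,0,0.1,0,2.1,0,0.1,0,2.2,0,0.1,0,2.2,0,0.1,0,2.2,0])

```text
clock: 32.55
eef_pos: [0.5164, -0.3793, 0.2088]
eef_rot: [[-0.982, 0.17, 0.077], [0.169, 0.985, -0.02], [-0.079, -0.007, -0.997]]
force: [-12.5, 5.2, 45.1]
finger_gap: -0.004
```

Call:
step_arm(targets=[0,0,-1,0,0,0,-2,0,0,0,-2,0,0,0,-2,0,0,0,-2,0])

```text
clock: 33.05
eef_pos: [0.5146, -0.3788, 0.2278]
eef_rot: [[-0.982, 0.17, 0.076], [0.169, 0.985, -0.02], [-0.078, -0.006, -0.997]]
force: [-0.0, -0.3, -0.4]
finger_gap: 0.002
```

Call:
step_arm(targets=[0,0,1,0,0,0,1.5,0,0.1,0,2.1,0,0.1,0,2.2,0,0.1,0,2.2,0,0.1,0,2.2,0])

```text
clock: 33.65
eef_pos: [0.5158, -0.3793, 0.2087]
eef_rot: [[-0.982, 0.171, 0.079], [0.169, 0.985, -0.022], [-0.081, -0.008, -0.997]]
force: [-16.2, 7.2, 53.0]
finger_gap: -0.004
```

Call:
step_arm(targets=[0,0,-1,0,0,0,-2.5,0,0,0,-5,0,0,0,-7,0,0,0,-8,0])

```text
clock: 34.15
eef_pos: [0.5096, -0.3776, 0.2892]
eef_rot: [[-0.982, 0.171, 0.079], [0.169, 0.985, -0.022], [-0.082, -0.008, -0.997]]
force: [-0.2, 0.2, 0.8]
finger_gap: 0.001
```

```bash
python3 - <<'E'
from h import *
print(stw(88,0))
plan(.58,-.23,.28,170)
E
```

```text
(np.float64(0.6616630822650743), np.float64(-0.2422810396346899))
t 34.15 pos [ 0.5096 -0.3776  0.2892] q [ 0.87  0.78 -0.62  1.26  0.45  1.15  1.64] gap 0.001 F [-0.2  0.2  0.8] tilt [ 0.079 -0.022 -0.997]
-> shift [-4.34 15.75  1.14] twist -89.8 rows~ 13
```

```bash
python3 - <<'E'
from h import *
plan(.640,-.238,.24,-10)
E
```

```text
t 34.15 pos [ 0.5096 -0.3776  0.2892] q [ 0.87  0.78 -0.62  1.26  0.45  1.15  1.64] gap 0.001 F [-0.2  0.2  0.8] tilt [ 0.079 -0.022 -0.997]
-> shift [-10.04  16.02   5.62] twist -89.8 rows~ 13
```

Call:
step_arm(targets=[-10,16,2,90,-10,16,2,90,-10,16,2,90,-10,16,2,90,-10,16,2,90,-10,16,2,90,-10,16,2,90,-10,16,5.6,90,-10,16,5.6,90,-10,16,5.6,90,-10,16,5.6,90,-10,16,5.6,90,-10,16,5.6,90], claw=0.3)

```text
clock: 35.45
eef_pos: [0.6394, -0.2381, 0.2394]
eef_rot: [[0.168, 0.983, 0.078], [0.986, -0.167, -0.022], [-0.009, 0.081, -0.997]]
force: [-0.3, 0.6, -0.6]
finger_gap: 0.699
```

```bash
python3 - <<'E'
from h import *
w=shot('wrist','w20');t=shot('top','t20')
plan(.6617,-.2423,.134,-10)
E
```

```text
t 35.55 pos [ 0.6395 -0.2382  0.2398] q [ 0.38  0.86 -0.16  1.14  0.14  1.06  0.04] gap 0.7 F [-0.8 -0.7  0.3] tilt [ 0.079 -0.022 -0.997]
-> shift [ 0.06  1.4  10.72] twist 0.3 rows~ 5
```

View pics/w20.png

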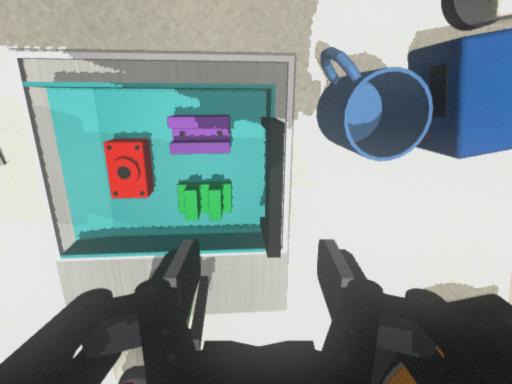

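View pics/t20.png

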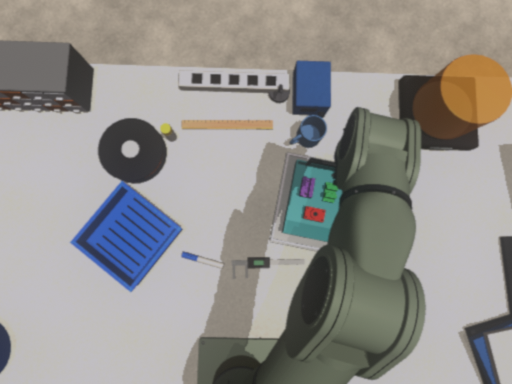

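```bash
python3 - <<'E'
from h import *
w=load('w20')
a=pix2plane(w,275,120,.123); b=pix2plane(w,275,254,.123); print(a,b,(a+b)/2,np.degrees(np.arctan2(*(a-b)[[1,0]])))
cv2.imwrite('pics/z20.png',cv2.resize(w['img'][100:270,200:330],None,fx=4,fy=3.5))
E
```

```text
[ 0.67245255 -0.18360917  0.123     ] [ 0.65480727 -0.29955533  0.123     ] [ 0.66362991 -0.24158225  0.123     ] 81.34682853164107
```

View pics/z20.png

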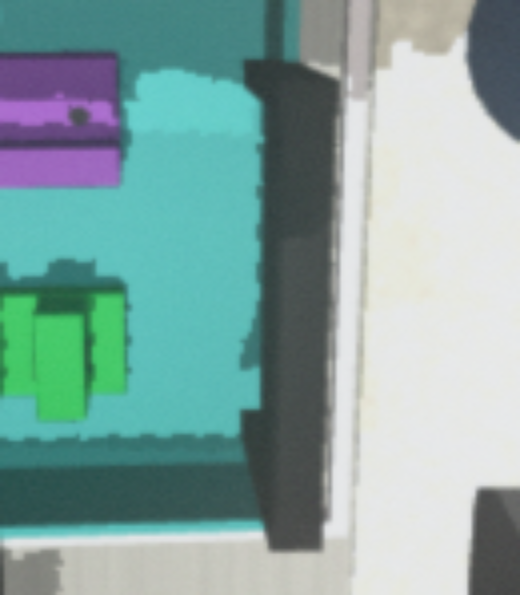

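Call:
step_arm(targets=[0,0.8,4,0,0,1.4,8,0,0.1,1.4,10.8,0,0.1,1.4,10.9,0,0.1,1.4,10.9,0])

```text
clock: 36.05
eef_pos: [0.6621, -0.2421, 0.133]
eef_rot: [[0.168, 0.983, 0.079], [0.986, -0.167, -0.022], [-0.009, 0.082, -0.997]]
force: [-0.8, 0.1, 1.9]
finger_gap: 0.7
```

Call:
step_arm(targets=[0,0,0,0,0,0,0,0,0,0,0,0,0,0,0,0,0,0,0,0,0,0,0,0], claw=1, squeeze=60)

```text
clock: 36.65
eef_pos: [0.662, -0.2422, 0.1342]
eef_rot: [[0.168, 0.983, 0.08], [0.986, -0.167, -0.023], [-0.009, 0.082, -0.997]]
force: [-4.7, 1.8, 11.2]
finger_gap: 0.115
```

```bash
python3 - <<'E'
from h import *
w=shot('wrist','w21');s=shot('side','s21')
cv2.imwrite('pics/z21.png',cv2.resize(s['img'][60:220,180:340],None,fx=3.6,fy=3.6,interpolation=cv2.INTER_CUBIC))
plan(.6617,-.2423,.134,-10)
E
```

```text
t 36.75 pos [ 0.662  -0.2422  0.1342] q [ 0.37  1.01 -0.15  1.16  0.16  0.89  0.02] gap 0.114 F [-6.3  1.2 10.6] tilt [ 0.079 -0.023 -0.997]
-> shift [-0.01 -0.03  0.02] twist 0.3 rows~ 3
```

View pics/w21.png

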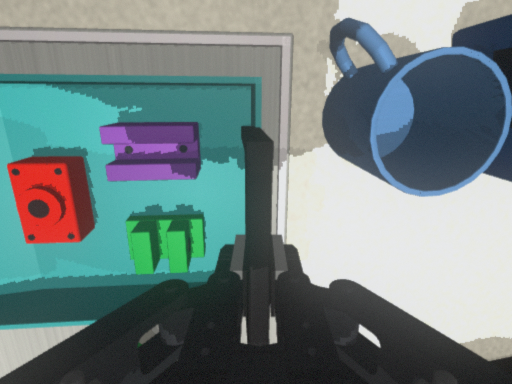

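View pics/z21.png

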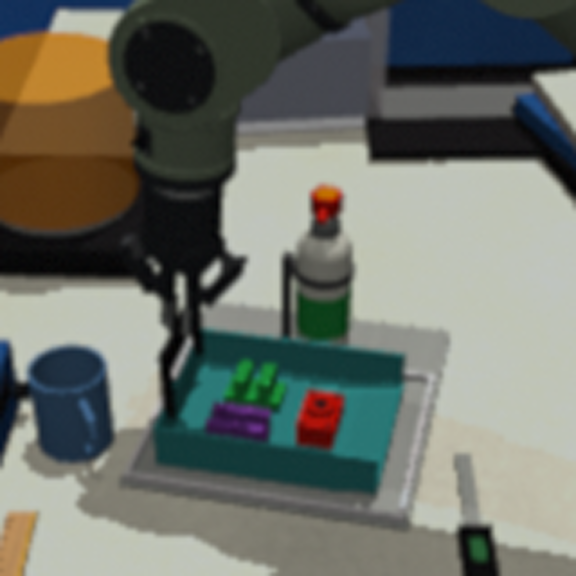

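Call:
step_arm(targets=[0,0,0,0,0,0,0,0,0,0,0,0], claw=1, squeeze=120)

```text
clock: 37.05
eef_pos: [0.6622, -0.2422, 0.1344]
eef_rot: [[0.168, 0.982, 0.08], [0.986, -0.167, -0.023], [-0.009, 0.083, -0.997]]
force: [0.1, -0.2, 3.4]
finger_gap: 0.086
```

Call:
step_arm(targets=[0,-0.1,-1,0,0,-0.2,-2,0,0,-0.3,-3,0,0,-0.3,-3.5,0,0,-0.3,-3.5,0])

```text
clock: 37.55
eef_pos: [0.6567, -0.241, 0.1702]
eef_rot: [[0.168, 0.982, 0.081], [0.986, -0.167, -0.023], [-0.009, 0.084, -0.996]]
force: [-0.0, -0.4, -4.2]
finger_gap: 0.088
```

```bash
python3 - <<'E'
from h import *
w=shot('wrist','w22');s=shot('side','s22')
cv2.imwrite('pics/z22.png',cv2.resize(s['img'][60:220,180:340],None,fx=3.6,fy=3.6,interpolation=cv2.INTER_CUBIC))
plan(.6617,-.2423,.134,-10); print(robot.observe()['ft_torque'])
E
```

```text
t 37.65 pos [ 0.6564 -0.2409  0.1689] q [ 0.37  0.96 -0.16  1.16  0.16  0.95  0.03] gap 0.085 F [-1.   0.3 -5.2] tilt [ 0.08  -0.023 -0.997]
-> shift [-0.02  0.26  3.53] twist 0.4 rows~ 3
[ 0.02589873 -0.1953669  -0.02815537]
```

View pics/z22.png

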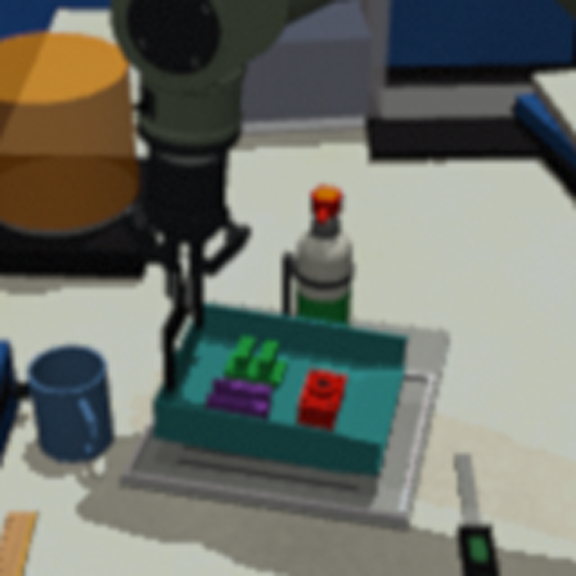

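Call:
step_arm(targets=[0,-0.1,-1,0,0,-0.3,-3,0,0,-0.5,-6,0,0,-0.7,-9,0,0,-0.9,-11.5,0,0,-1.1,-13,0,0,-1.1,-13.5,0,0,-1.1,-13.5,0])

```text
clock: 38.45
eef_pos: [0.6348, -0.236, 0.3029]
eef_rot: [[0.168, 0.982, 0.08], [0.986, -0.167, -0.023], [-0.009, 0.083, -0.997]]
force: [0.3, -0.9, -4.2]
finger_gap: 0.089
```

```bash
python3 - <<'E'
from h import *
plan(.494,.306,.305,-37)
E
```

```text
t 38.45 pos [ 0.6348 -0.236   0.3029] q [ 0.37  0.8  -0.17  1.06  0.13  1.21  0.05] gap 0.089 F [ 0.3 -0.9 -4.2] tilt [ 0.08  -0.023 -0.997]
-> shift [ 51.05 -22.87  -2.58] twist 27.4 rows~ 14
```

Call:
step_arm(targets=[1,-0.5,0,0.5,3,-1.4,-0.1,1.6,6.1,-2.7,-0.3,3.3,9.2,-4.1,-0.5,4.9,12.2,-5.5,-0.6,6.6,15.3,-6.9,-0.8,8.2,18.4,-8.2,-0.9,9.9,21.4,-9.6,-1.1,11.5,24.5,-11,-1.2,13.1,27.5,-12.4,-1.4,14.8,30.6,-13.7,-1.6,16.4,33.7,-15.1,-1.7,18.1,36.7,-16.5,-1.9,19.7,39.8,-17.9,-2,21.4,42.8,-19.2,-2.2,23,45.4,-20.4,-2.3,24.4,47.5,-21.3,-2.4,25.5,49,-22,-2.5,26.3,50.5,-22.7,-2.6,27,51,-22.9,-2.6,27])

```text
clock: 40.45
eef_pos: [0.4927, 0.3071, 0.3042]
eef_rot: [[0.595, 0.8, 0.079], [0.804, -0.595, -0.023], [0.028, 0.077, -0.997]]
force: [-0.5, -0.3, -4.5]
finger_gap: 0.09
```

```bash
python3 - <<'E'
from h import *
w=shot('wrist','w23');s=shot('side','s23')
plan(.494,.306,.305,-37)
E
```

```text
t 40.55 pos [0.4933 0.3057 0.3044] q [-0.67  0.64  0.05  1.44  0.04  1.02 -1.29] gap 0.091 F [-0.1 -0.5 -4.6] tilt [ 0.079 -0.024 -0.997]
-> shift [ 0.06  0.04 -0.05] twist 0.3 rows~ 3
```

View pics/s23.png

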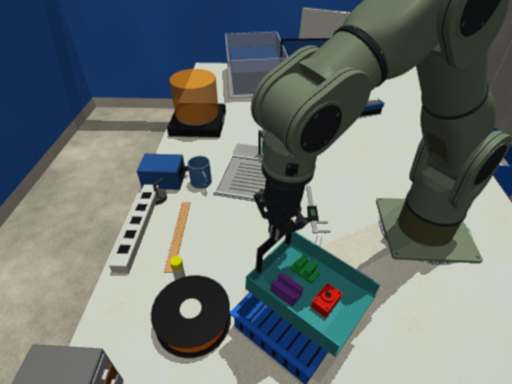

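View pics/w23.png

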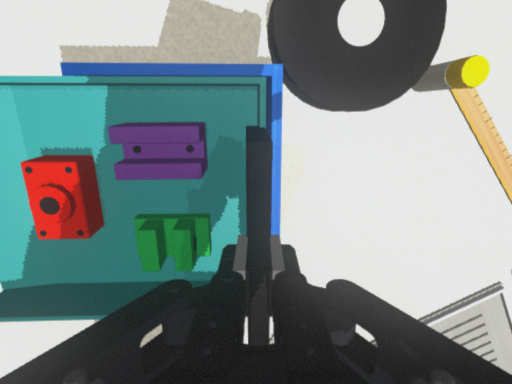

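Call:
step_arm(targets=[0,0,0,0,0,0,0,0,0,0,0,0,0,0,0,0], squeeze=50)

```text
clock: 40.95
eef_pos: [0.4935, 0.3053, 0.3045]
eef_rot: [[0.595, 0.8, 0.079], [0.803, -0.596, -0.024], [0.028, 0.078, -0.997]]
force: [0.8, 0.7, -4.9]
finger_gap: 0.088
```

```bash
python3 - <<'E'
from h import *
w=shot('wrist','w24');s=shot('side','s24')
plan(.494,.306,.305,-37); print(robot.observe()['ft_torque'])
a=cv2.resize(s['img'][200:384,200:420],None,fx=1.8,fy=1.8); b=cv2.resize(load('s23')['img'][200:384,200:420],None,fx=1.8,fy=1.8)
cv2.imwrite('pics/z24.png',np.hstack([b,a]))
E
```

```text
t 41.05 pos [0.4934 0.3055 0.3045] q [-0.67  0.64  0.05  1.44  0.04  1.02 -1.29] gap 0.089 F [-0.5  0.3 -4. ] tilt [ 0.079 -0.024 -0.997]
-> shift [ 0.08  0.02 -0.05] twist 0.3 rows~ 3
[-0.11333524 -0.08827793 -0.01656665]
```

View pics/z24.png

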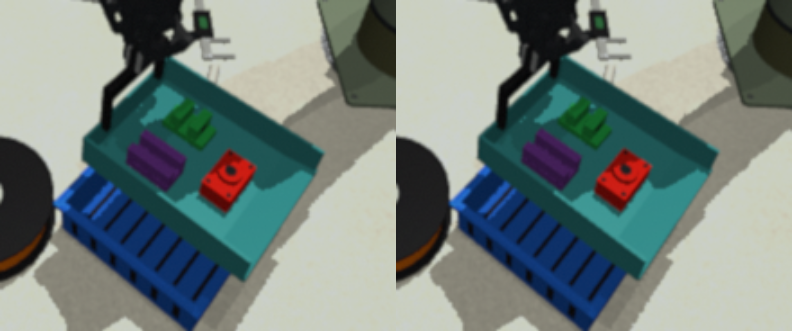

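Call:
step_arm(targets=[0,0,0,0,0,0,0,0,0,0,0,0,0,0,0,0], squeeze=28)

```text
clock: 41.45
eef_pos: [0.4934, 0.3055, 0.3045]
eef_rot: [[0.595, 0.8, 0.079], [0.803, -0.595, -0.024], [0.028, 0.078, -0.997]]
force: [0.6, 1.6, -5.0]
finger_gap: 0.085
```

```bash
python3 - <<'E'
from h import *
s=shot('side','s25')
plan(.494,.306,.305,-37); print(robot.observe()['ft_torque'])
a=cv2.resize(s['img'][200:384,200:420],None,fx=1.8,fy=1.8); b=cv2.resize(load('s23')['img'][200:384,200:420],None,fx=1.8,fy=1.8)
cv2.imwrite('pics/z25.png',np.hstack([b,a]))
E
```

```text
t 41.5 pos [0.4934 0.3055 0.3045] q [-0.67  0.64  0.05  1.44  0.04  1.02 -1.29] gap 0.088 F [ 0.1 -0.3 -5.2] tilt [ 0.079 -0.024 -0.997]
-> shift [ 0.07  0.02 -0.05] twist 0.3 rows~ 3
[-0.17123341 -0.15774513 -0.01344859]
```

View pics/z25.png

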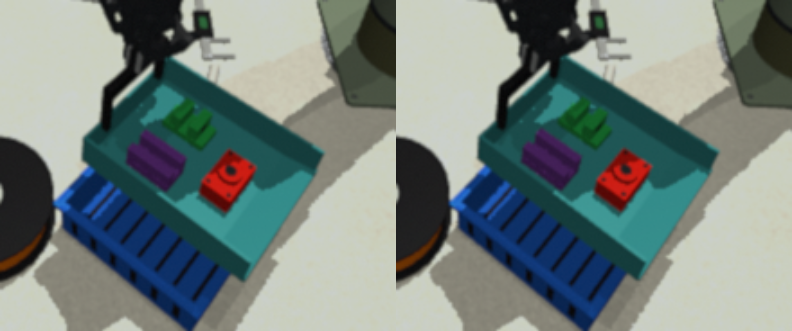

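Call:
step_arm(targets=[0,0,0,0,0,0,0,0,0,0,0,0], squeeze=20)

```text
clock: 41.8
eef_pos: [0.4935, 0.3055, 0.3045]
eef_rot: [[0.595, 0.8, 0.079], [0.803, -0.595, -0.024], [0.028, 0.078, -0.997]]
force: [0.6, -0.4, -3.1]
finger_gap: 0.09
```

```bash
python3 - <<'E'
from h import *
s=shot('side','s26')
plan(.494,.306,.305,-37); print(robot.observe()['ft_torque'])
a=cv2.resize(s['img'][200:384,200:420],None,fx=1.8,fy=1.8); b=cv2.resize(load('s23')['img'][200:384,200:420],None,fx=1.8,fy=1.8)
cv2.imwrite('pics/z26.png',np.hstack([b,a]))
E
```

```text
t 41.85 pos [0.4934 0.3055 0.3045] q [-0.67  0.64  0.05  1.44  0.04  1.02 -1.29] gap 0.089 F [ 0.6 -0.4 -4. ] tilt [ 0.079 -0.024 -0.997]
-> shift [ 0.07  0.02 -0.05] twist 0.3 rows~ 3
[-0.22758934 -0.08967488  0.00076861]
```

View pics/z26.png

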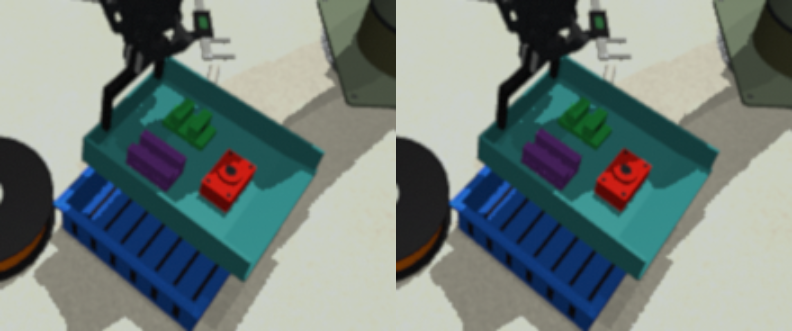

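Call:
step_arm(targets=[0,-3,-4,0,0,-5,-9,0,0,-6,-10,0,0,-5,-8,0,0,-3,-5,0,0,-1,-2,0,0,0,0,0,0,0,0,0])

```text
clock: 42.65
eef_pos: [0.4939, 0.3038, 0.3022]
eef_rot: [[0.597, 0.799, 0.077], [0.802, -0.597, -0.027], [0.025, 0.078, -0.997]]
force: [0.2, -0.4, -4.1]
finger_gap: 0.089
```

```bash
python3 - <<'E'
from h import *
s=shot('side','s27')
plan(.494,.306,.305,-37); print(robot.observe()['ft_torque'])
a=cv2.resize(s['img'][200:384,200:420],None,fx=1.8,fy=1.8); b=cv2.resize(load('s23')['img'][200:384,200:420],None,fx=1.8,fy=1.8)
cv2.imwrite('pics/z27.png',np.hstack([b,a]))
E
```

```text
t 42.7 pos [0.4935 0.3051 0.3039] q [-0.67  0.64  0.05  1.44  0.04  1.02 -1.29] gap 0.089 F [-0.3  0.1 -2.7] tilt [ 0.078 -0.025 -0.997]
-> shift [ 0.11 -0.   -0.1 ] twist 0.3 rows~ 3
[-0.01708183  0.07012223 -0.05874567]
```

View pics/z27.png

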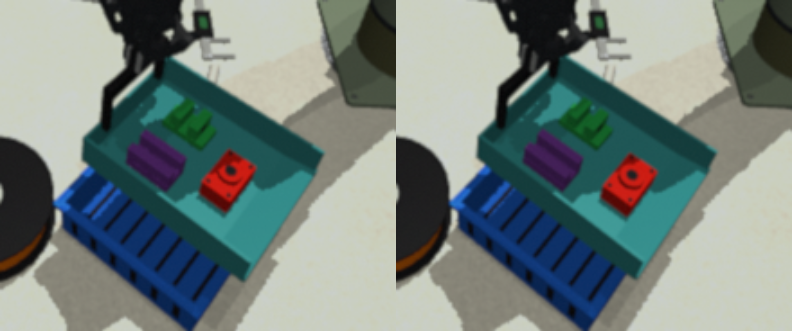

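```bash
python3 - <<'E'
from h import *
w=load('w23'); C=np.array([.438,.3485]); f=np.array([np.cos(np.radians(142.7)),np.sin(np.radians(142.7))]); l=np.array([-f[1],f[0]])
for p in [(70,63),(270,65),(282,66),(281,200)]:
    q=pix2plane(w,*p,.075)[:2]-C; print(p,'s',q@f,'lat',q@l)
s=np.array([.4934,.3055])-C; print('tcp s,lat',s@f,s@l)
# bin edges from side image s23? corners from t20
t=load('t20'); cv2.imwrite('pics/zb.png',cv2.resize(t['img'][175:300,65:190],None,fx=5,fy=4.6,interpolation=cv2.INTER_CUBIC))
E
```

```text
(70, 63) s 0.11146701777612228 lat -0.11651762531580012
(270, 65) s -0.09879952663953942 lat -0.1192156857530214
(282, 66) s -0.11211262772238312 lat -0.11848700296951302
(281, 200) s -0.11599610431692652 lat 0.03574603031437538
tcp s,lat -0.0701267320507868 0.0006336023020400799
```

View pics/zb.png

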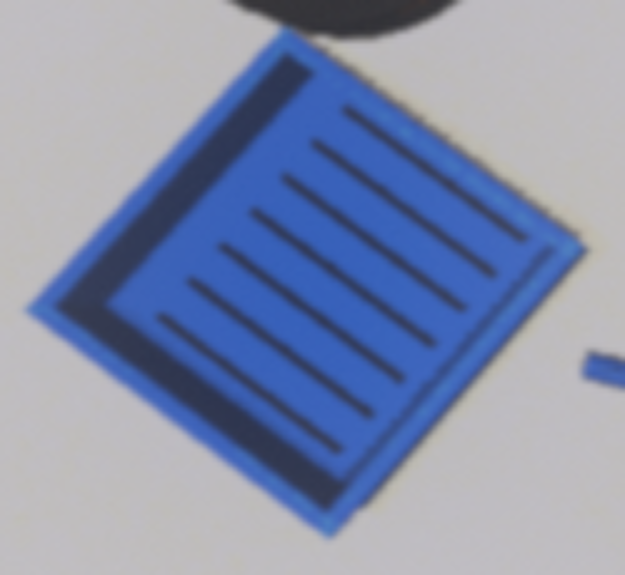

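```bash
python3 - <<'E'
from h import *
t=load('t20')
P=np.array([pix2plane(t,65+u/5,175+v/4.6,.075)[:2] for u,v in [(288,28),(586,248),(330,536),(27,309)]])
print(P,P.mean(0)); 
for i in range(4): d=P[(i+1)%4]-P[i]; print(np.linalg.norm(d),np.degrees(np.arctan2(d[1],d[0])))
# inner-top? w1,w2 view edges of bin corner
w=load('w2'); print(pix2plane(w,427,99,.075)); w=load('w5'); print(pix2plane(w,416,132,.075)); w=load('w1'); print(pix2plane(w,386,121,.075))
E
```

```text
[[0.5977825  0.37214571]
 [0.4591883  0.18599891]
 [0.27484691 0.32531155]
 [0.41205595 0.51216451]] [0.43596841 0.34890517]
0.2320753763002401 -126.66924953577117
0.23106223813808702 142.9205006761659
0.23181964101266636 53.70958196895354
0.23259323740044902 -37.01255281816539
[0.46803208 0.16392097 0.075     ]
[0.45537371 0.16450531 0.075     ]
[0.45860029 0.1720124  0.075     ]
```

```bash
python3 - <<'E'
from h import *
print(pix2plane(load('w2'),427,99,0.0),pix2plane(load('w5'),416,132,0.0),pix2plane(load('w1'),386,121,0.))
for C in ([.436,.349],[.438,.3485]):
    f=np.array([np.cos(np.radians(143.2)),np.sin(np.radians(143.2))]); l=np.array([-f[1],f[0]])
    print(np.array(C)-.11*f+.11*l)
for n in ['w23']:
    cv2.imwrite('pics/z23.png',cv2.resize(load(n)['img'][40:240,0:300],None,fx=2.6,fy=2.6))
E
```

```text
[0.46052305 0.20131901 0.        ] [0.45865792 0.20204117 0.        ] [0.46124906 0.20295245 0.        ]
[0.45818785 0.19502695]
[0.46018785 0.19452695]
```

View pics/z23.png

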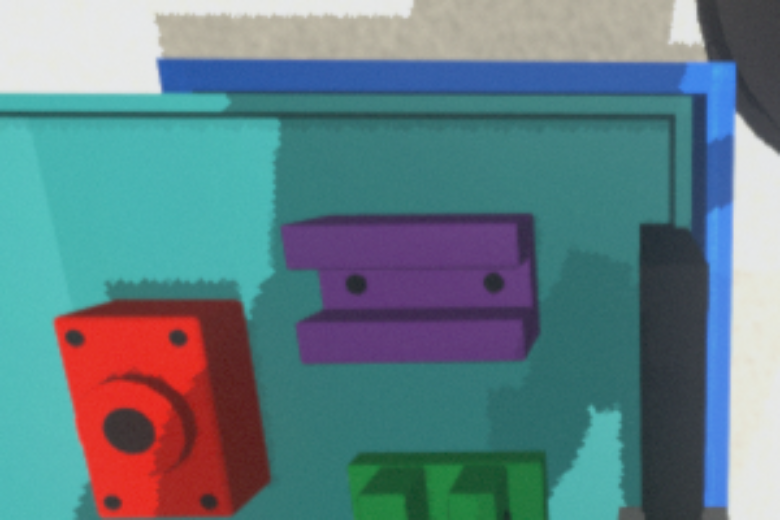

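```bash
python3 - <<'E'
from h import *
plan(.553,.267,.235,-36.8)
E
```

```text
t 42.7 pos [0.4935 0.3051 0.3039] q [-0.67  0.64  0.05  1.44  0.04  1.02 -1.29] gap 0.089 F [-0.3  0.1 -2.7] tilt [ 0.078 -0.025 -0.997]
-> shift [0.31 6.5  7.43] twist 0.1 rows~ 4
```

Call:
step_arm(targets=[0,0,0,0,0,0.5,0.3,0,0.1,1.5,1,0,0.1,3,2,0,0.2,4.5,3.5,0,0.3,5.7,5,0,0.3,6.3,6.5,0,0.3,6.5,7.2,0,0.3,6.5,7.4,0,0.3,6.5,7.4,0], squeeze=120)

```text
clock: 43.7
eef_pos: [0.5526, 0.2674, 0.2352]
eef_rot: [[0.595, 0.8, 0.078], [0.803, -0.596, -0.024], [0.027, 0.077, -0.997]]
force: [-0.2, 0.3, -4.0]
finger_gap: 0.09
```

```bash
python3 - <<'E'
from h import *
s=shot('side','s28')
plan(.553,.267,.203,-36.8)
cv2.imwrite('pics/z28.png',cv2.resize(s['img'][180:384,180:420],None,fx=3,fy=2.9,interpolation=cv2.INTER_CUBIC))
E
```

```text
t 43.75 pos [0.5527 0.2675 0.2357] q [-0.55  0.76  0.04  1.42  0.04  0.9  -1.19] gap 0.092 F [-0.4  0.4 -3.6] tilt [ 0.078 -0.024 -0.997]
-> shift [-0.11 -0.2   3.26] twist 0.1 rows~ 3
```

View pics/z28.png

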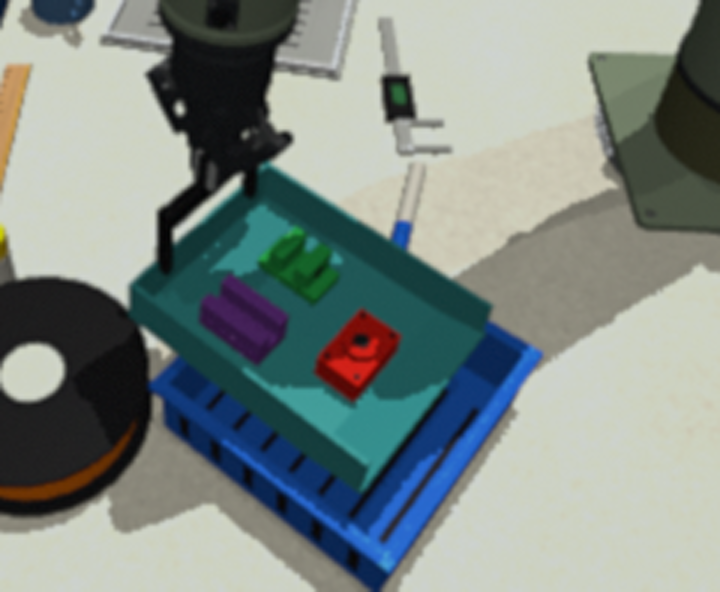

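Call:
step_arm(targets=[0,0,0.5,0,0,-0.1,1.2,0,-0.1,-0.2,2,0,-0.1,-0.2,2.3,0,-0.1,-0.2,2.3,0])

```text
clock: 44.25
eef_pos: [0.5522, 0.2673, 0.2119]
eef_rot: [[0.595, 0.8, 0.078], [0.803, -0.595, -0.025], [0.027, 0.077, -0.997]]
force: [1.1, 0.0, -4.6]
finger_gap: 0.089
```

Call:
step_arm(targets=[0,0,0.3,0,0,0,0.6,0,0,0,0.8,0,0,0,0.8,0])

```text
clock: 44.65
eef_pos: [0.5544, 0.2678, 0.2052]
eef_rot: [[0.595, 0.799, 0.082], [0.803, -0.596, -0.022], [0.031, 0.079, -0.996]]
force: [6.7, 3.2, 9.2]
finger_gap: 0.087
```

```bash
python3 - <<'E'
from h import *
s=shot('side','s29')
plan(.553,.267,.203,-36.8)
E
```

```text
t 44.7 pos [0.5544 0.2678 0.2053] q [-0.55  0.8   0.04  1.46  0.04  0.82 -1.19] gap 0.09 F [5.5 4.6 9.1] tilt [ 0.082 -0.022 -0.996]
-> shift [-0.15 -0.08  0.22] twist 0.1 rows~ 3
```

Call:
step_arm(targets=[0,0,0,0,0,0,0,0,0,0,0,0,0,0,0,0], claw=0.77, squeeze=30)

```text
clock: 45.1
eef_pos: [0.5542, 0.2679, 0.2052]
eef_rot: [[0.595, 0.799, 0.082], [0.803, -0.595, -0.022], [0.031, 0.079, -0.996]]
force: [-0.5, 0.9, 1.1]
finger_gap: 0.232
```

```bash
python3 - <<'E'
from h import *
s=shot('side','s30')
plan(.553,.267,.203,-36.8)
cv2.imwrite('pics/z30.png',cv2.resize(s['img'][180:384,180:420],None,fx=3,fy=2.9,interpolation=cv2.INTER_CUBIC))
E
```

```text
t 45.15 pos [0.5542 0.2678 0.2052] q [-0.55  0.8   0.04  1.46  0.04  0.82 -1.19] gap 0.229 F [-0.9  2.3  1.2] tilt [ 0.082 -0.022 -0.996]
-> shift [-0.15 -0.07  0.21] twist 0.1 rows~ 3
```

View pics/z30.png

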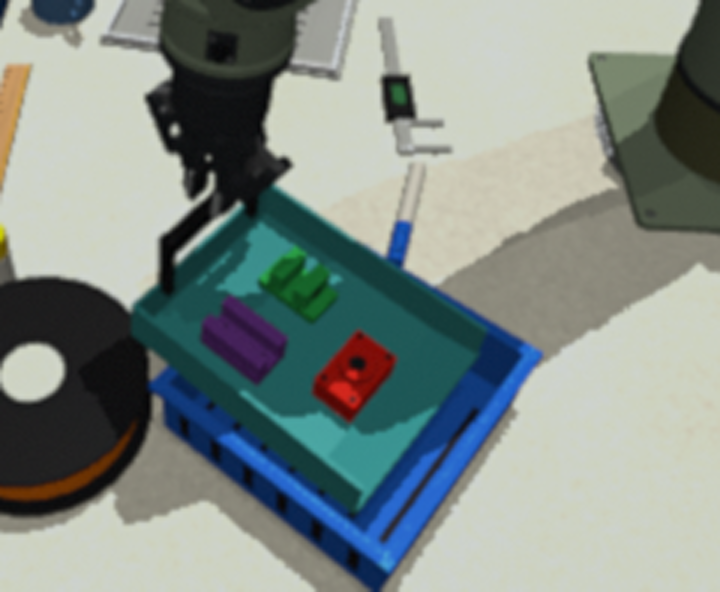

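Call:
step_arm(targets=[0,0,0.4,0,0,-0.1,0.8,0,0,-0.1,1.0,0,0,-0.1,1.0,0])

```text
clock: 45.55
eef_pos: [0.554, 0.2681, 0.1946]
eef_rot: [[0.595, 0.8, 0.081], [0.803, -0.595, -0.023], [0.03, 0.079, -0.996]]
force: [-2.2, 1.6, -1.8]
finger_gap: 0.225
```

Call:
step_arm(targets=[0,-0.5,0,0,0,-1,0,0,0,-1.5,0,0,0,-2,0,0,0,-2.5,0,0,0,-3,0,0,0,-3,0,0])

```text
clock: 46.25
eef_pos: [0.5294, 0.2867, 0.1922]
eef_rot: [[0.594, 0.8, 0.081], [0.804, -0.595, -0.022], [0.03, 0.078, -0.996]]
force: [-2.1, 1.0, 1.1]
finger_gap: 0.231
```

```bash
python3 - <<'E'
from h import *
s=shot('side','s31')
plan(.553,.267,.203,-36.8)
cv2.imwrite('pics/z31.png',cv2.resize(s['img'][180:384,180:420],None,fx=3,fy=2.9,interpolation=cv2.INTER_CUBIC))
E
```

```text
t 46.3 pos [0.5298 0.2862 0.1923] q [-0.6   0.79  0.05  1.53  0.04  0.77 -1.24] gap 0.229 F [-2.   1.5  1.4] tilt [ 0.081 -0.023 -0.996]
-> shift [-0.13  3.08 -0.84] twist 0.2 rows~ 3
```

View pics/z31.png

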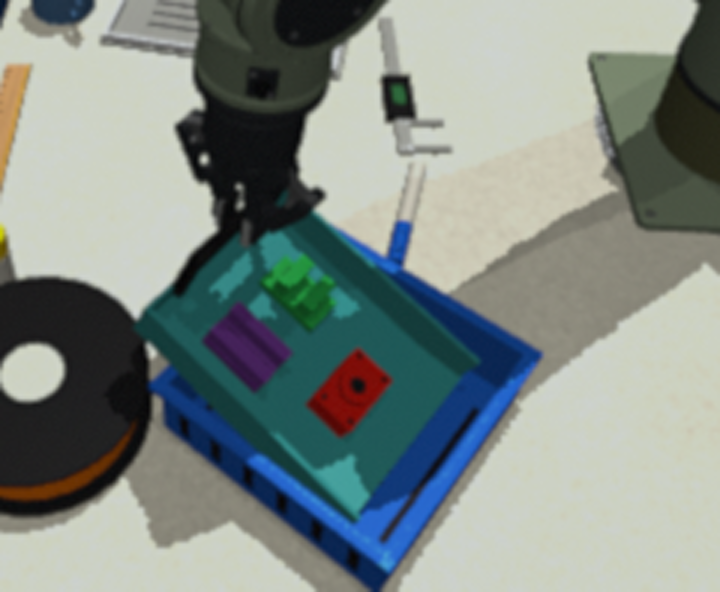

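Call:
step_arm(targets=[0,-0.5,0,0,0,-1,0,0,0,-1.5,0,0,0,-2,0,0,0,-2.5,-0.2,0,0,-3,-0.4,0,0,-3,-0.4,0], claw=0.64)

```text
clock: 47.0
eef_pos: [0.505, 0.3048, 0.1942]
eef_rot: [[0.594, 0.8, 0.081], [0.804, -0.594, -0.022], [0.03, 0.078, -0.996]]
force: [1.5, -1.2, -0.8]
finger_gap: 0.36
```

```bash
python3 - <<'E'
from h import *
s=shot('side','s32')
plan(.553,.267,.203,-36.8)
cv2.imwrite('pics/z32.png',cv2.resize(s['img'][180:384,180:420],None,fx=3,fy=2.9,interpolation=cv2.INTER_CUBIC))
E
```

```text
t 47.05 pos [0.5053 0.3045 0.194 ] q [-0.66  0.78  0.06  1.57  0.04  0.75 -1.28] gap 0.361 F [ 1.7 -1.4 -1. ] tilt [ 0.081 -0.022 -0.996]
-> shift [-0.15  6.12 -0.43] twist 0.2 rows~ 4
```

View pics/z32.png

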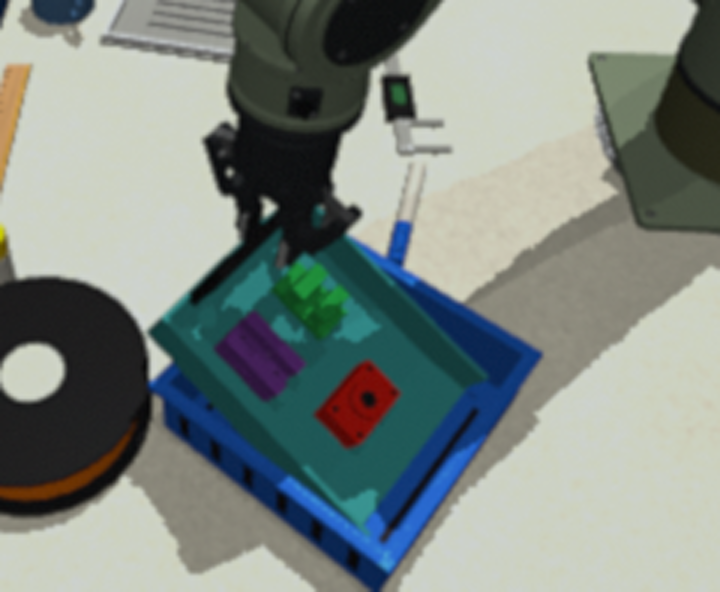

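Call:
step_arm(targets=[0,-0.7,-0.6,0,0,-1.4,-1.2,0,0,-2.1,-1.8,0,0,-2.8,-2.4,0,0,-3.5,-2.8,0,0.1,-4.2,-3.2,0,0.1,-4.9,-3.6,0,0.1,-5.6,-3.9,0,0.1,-6.2,-4.1,0,0.1,-6.2,-4.1,0])

```text
clock: 48.05
eef_pos: [0.452, 0.3439, 0.23]
eef_rot: [[0.593, 0.801, 0.08], [0.804, -0.594, -0.022], [0.03, 0.078, -0.997]]
force: [1.0, -1.0, -0.3]
finger_gap: 0.363
```

```bash
python3 - <<'E'
from h import *
s=shot('side','s33'); w=shot('wrist','w33')
plan(.553,.267,.203,-36.8)
cv2.imwrite('pics/z33.png',np.hstack([cv2.resize(s['img'][150:384,180:420],None,fx=1.66,fy=1.64,interpolation=cv2.INTER_CUBIC),cv2.resize(w['img'],(400,384))]))
E
```

```text
t 48.15 pos [0.4527 0.3431 0.2298] q [-0.78  0.7   0.08  1.6   0.03  0.8  -1.38] gap 0.36 F [ 0.9  0.3 -0.4] tilt [ 0.081 -0.023 -0.996]
-> shift [-0.23 12.34  3.65] twist 0.2 rows~ 5
```

View pics/z33.png

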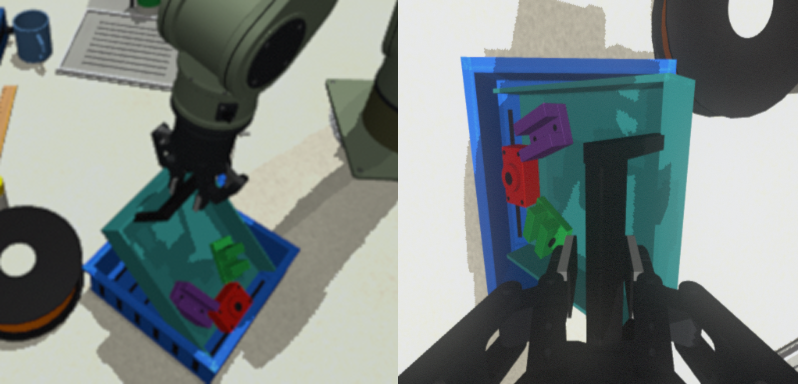

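Call:
step_arm(targets=[0,-0.7,-0.4,0,0,-1.4,-0.7,0,0,-2.1,-1.0,0,0,-2.8,-1.2,0,0,-3.5,-1.4,0,0,-4.2,-1.6,0,0,-4.9,-1.8,0,0,-5.6,-2,0,0,-6.2,-2,0,0,-6.2,-2,0])

```text
clock: 49.15
eef_pos: [0.4006, 0.381, 0.2447]
eef_rot: [[0.593, 0.801, 0.08], [0.804, -0.594, -0.023], [0.029, 0.078, -0.997]]
force: [2.1, -1.2, -0.2]
finger_gap: 0.355
```

```bash
python3 - <<'E'
from h import *
s=shot('side','s34'); w=shot('wrist','w34')
plan(.553,.267,.203,-36.8)
cv2.imwrite('pics/z34.png',np.hstack([cv2.resize(s['img'][150:384,180:420],None,fx=1.66,fy=1.64,interpolation=cv2.INTER_CUBIC),cv2.resize(w['img'],(400,384))]))
E
```

```text
t 49.25 pos [0.4014 0.3804 0.2447] q [-0.91  0.67  0.09  1.62  0.02  0.82 -1.49] gap 0.358 F [ 0.7 -0.4 -0.6] tilt [ 0.08  -0.023 -0.997]
-> shift [-0.23 18.55  5.63] twist 0.2 rows~ 6
```

View pics/z34.png

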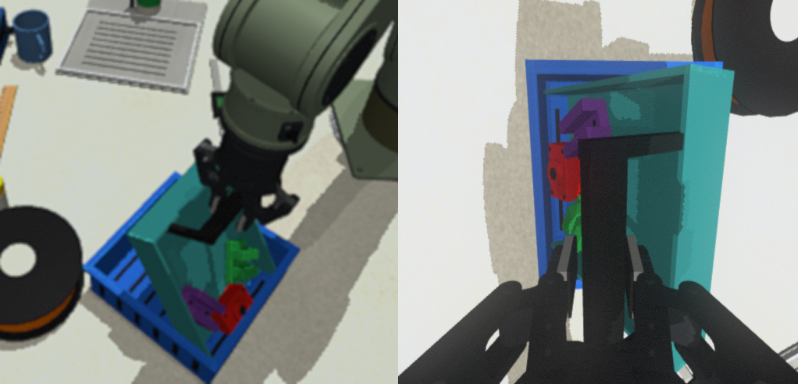

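Call:
step_arm(targets=[0,-0.7,-0.1,0,0,-1.4,-0.2,0,0,-2.1,-0.2,0,0,-2.8,-0.2,0,0,-3.5,-0.2,0,0,-3.5,-0.2,0])

```text
clock: 49.85
eef_pos: [0.3722, 0.402, 0.2438]
eef_rot: [[0.593, 0.801, 0.08], [0.805, -0.593, -0.023], [0.029, 0.078, -0.997]]
force: [0.8, -0.5, 0.5]
finger_gap: 0.363
```

Call:
step_arm(targets=[0,0,0,0,0,0,0,0,0,0,0,0,0,0,0,0,0,0,0,0], claw=1, squeeze=60)

```text
clock: 50.35
eef_pos: [0.3725, 0.4018, 0.244]
eef_rot: [[0.593, 0.801, 0.08], [0.804, -0.594, -0.023], [0.029, 0.078, -0.997]]
force: [-0.0, -1.2, 5.4]
finger_gap: 0.278
```

```bash
python3 - <<'E'
from h import *
s=shot('side','s35'); w=shot('wrist','w35')
plan(.553,.267,.203,-36.8)
cv2.imwrite('pics/z35.png',np.hstack([cv2.resize(s['img'][150:384,180:420],None,fx=1.66,fy=1.64,interpolation=cv2.INTER_CUBIC),cv2.resize(w['img'],(400,384))]))
E
```

```text
t 50.45 pos [0.3725 0.4019 0.244 ] q [-0.98  0.66  0.1   1.64  0.02  0.81 -1.55] gap 0.276 F [ 0.4 -0.9  5.7] tilt [ 0.08  -0.022 -0.997]
-> shift [-0.26 22.15  5.83] twist 0.3 rows~ 7
```

View pics/z35.png

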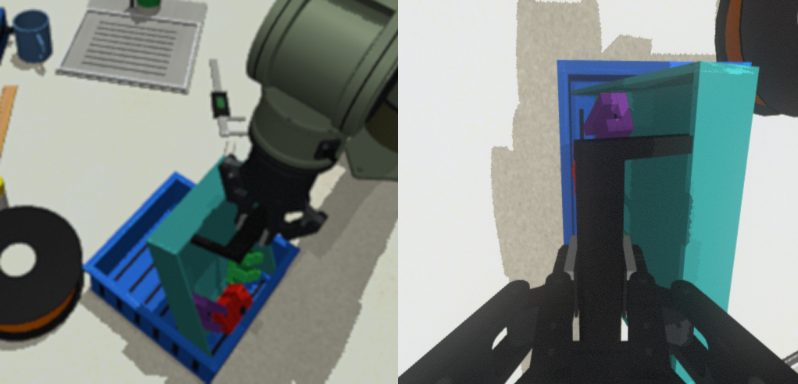

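Call:
step_arm(targets=[0,0,0,0,0,0,-0.5,0,0,0,-1.2,0,0,0.1,-2,0,0.1,0.2,-3,0,0.1,0.3,-4,0,0.1,0.3,-4,0,0.1,0.3,-4,0], squeeze=100)

```text
clock: 51.25
eef_pos: [0.3723, 0.4018, 0.2843]
eef_rot: [[0.593, 0.801, 0.08], [0.804, -0.594, -0.022], [0.03, 0.078, -0.997]]
force: [1.3, -1.2, -3.5]
finger_gap: 0.27
```

```bash
python3 - <<'E'
from h import *
s=shot('side','s36'); w=shot('wrist','w36')
plan(.553,.267,.203,-36.8)
cv2.imwrite('pics/z36.png',np.hstack([cv2.resize(s['img'][150:384,180:420],None,fx=1.66,fy=1.64,interpolation=cv2.INTER_CUBIC),cv2.resize(w['img'],(400,384))]))
E
```

```text
t 51.35 pos [0.3722 0.4017 0.2838] q [-0.98  0.61  0.11  1.57  0.02  0.92 -1.54] gap 0.269 F [ 1.2 -0.3 -3.2] tilt [ 0.08  -0.023 -0.997]
-> shift [-0.34 21.85  9.81] twist 0.3 rows~ 7
```

View pics/z36.png

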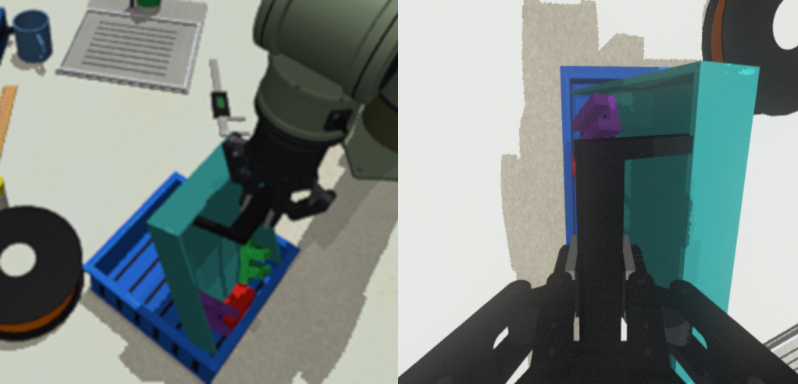

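Call:
step_arm(targets=[0,0.7,0,0,0,1.5,0,0,0,2.5,0,0,0,3.5,-0.5,0,0,4,-1.5,0,0,4.2,-3,0,0,4.4,-5,0,0,4.6,-7.5,0,0.1,4.8,-10,0,0.1,4.9,-12,0,0.1,5,-13,0,0.1,5,-13,0])

```text
clock: 52.55
eef_pos: [0.4027, 0.3758, 0.4191]
eef_rot: [[0.593, 0.801, 0.082], [0.804, -0.594, -0.021], [0.032, 0.078, -0.996]]
force: [-0.0, 0.5, -4.1]
finger_gap: 0.267
```

```bash
python3 - <<'E'
from h import *
s=shot('side','s37'); w=shot('wrist','w37')
plan(.553,.267,.203,-36.8)
cv2.imwrite('pics/z37.png',np.hstack([cv2.resize(s['img'][150:384,180:420],None,fx=1.66,fy=1.64,interpolation=cv2.INTER_CUBIC),cv2.resize(w['img'],(400,384))]))
E
```

```text
t 52.65 pos [0.4024 0.3756 0.4173] q [-0.91  0.51  0.11  1.28  0.02  1.32 -1.45] gap 0.267 F [-0.1  0.2 -2.5] tilt [ 0.08  -0.023 -0.997]
-> shift [-0.43 16.85 22.8 ] twist 0.3 rows~ 8
```

View pics/z37.png

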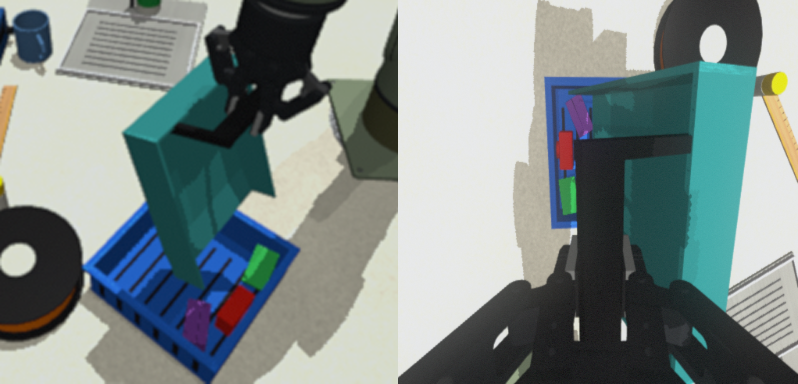

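```bash
python3 - <<'E'
from h import *
print(stw(-156,0))
plan(*stw(-156,0),.37,-10)
E
```

```text
(np.float64(0.4213699905300955), np.float64(-0.19991088428395887))
t 52.65 pos [0.4024 0.3756 0.4173] q [-0.91  0.51  0.11  1.28  0.02  1.32 -1.45] gap 0.267 F [-0.1  0.2 -2.5] tilt [ 0.08  -0.023 -0.997]
-> shift [-45.31  35.31   6.17] twist -26.5 rows~ 14
```

Call:
step_arm(targets=[-1,0.8,0,-0.5,-3,2.3,0,-1.8,-5.5,4.3,0,-3.2,-8.5,6.6,0,-5,-11.5,9,0,-6.7,-14.5,11.3,0,-8.5,-17.5,13.6,0,-10.2,-20.5,16,0.5,-12,-23.5,18.3,1,-13.7,-26.5,20.7,1.5,-15.5,-29.5,23,2,-17.3,-32.5,25.3,2.5,-19,-35.5,27.7,3.5,-20.8,-38.5,30,4.5,-22.5,-41,32,5,-24,-43,33.5,5.5,-25.2,-44.5,34.7,6,-26,-45.3,35.3,6.2,-26.5,-45.3,35.3,6.2,-26.5,-45.3,35.3,6.2,-26.5])

```text
clock: 54.65
eef_pos: [0.4212, -0.1992, 0.3695]
eef_rot: [[0.174, 0.982, 0.079], [0.985, -0.172, -0.022], [-0.008, 0.082, -0.997]]
force: [0.8, -0.0, -2.6]
finger_gap: 0.265
```

```bash
python3 - <<'E'
from h import *
s=shot('side','s38'); w=shot('wrist','w38')
plan(*stw(-156,0),.26,-10)
cv2.imwrite('pics/z38.png',np.hstack([cv2.resize(s['img'][60:294,180:420],None,fx=1.66,fy=1.64,interpolation=cv2.INTER_CUBIC),cv2.resize(w['img'],(400,384))]))
E
```

```text
t 54.75 pos [ 0.4214 -0.199   0.3698] q [ 0.28  0.37  0.15  1.71 -0.08  0.98  0.29] gap 0.266 F [ 0.5 -0.4 -2.8] tilt [ 0.08  -0.022 -0.997]
-> shift [-0.   -0.89 10.94] twist 0.1 rows~ 5
```

View pics/z38.png

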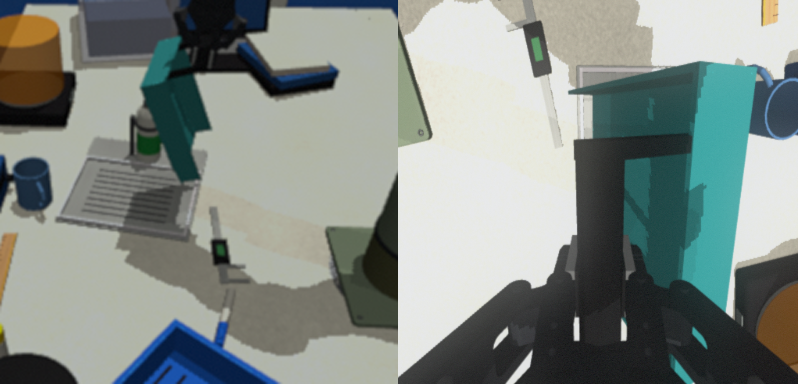

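```bash
python3 - <<'E'
from h import *
s=load('s38')
for th in (60,70,80,90,95):
    c,sn=np.cos(np.radians(th)),np.sin(np.radians(th))
    dx,dz=-223,-96; x=dx*c-dz*sn; z=dx*sn+dz*c
    for y in (90,-90):
        X=stw(-156+x,y); print(th,y,proj(s,[X[0],X[1],.357+z/1000]), x,z)
cv2.imwrite('pics/z38b.png',cv2.resize(s['img'][60:200,250:390],None,fx=4.2,fy=4.2,interpolation=cv2.INTER_CUBIC))
E
```

```text
60 90 [299.88636956 176.64611022] -28.361561236693916 -241.1236650439298
60 -90 [306.40713716 146.67325734] -28.361561236693916 -241.1236650439298
70 90 [287.41166904 175.15763614] 13.93999963382305 -242.38538819452177
70 -90 [295.10871259 145.52962359] 13.93999963382305 -242.38538819452177
80 90 [275.32058408 172.02733355] 55.818000669446484 -236.2823539777477
80 -90 [284.17456286 142.78857582] 55.818000669446484 -236.2823539777477
90 90 [263.82239123 167.32565925] 95.99999999999999 -223.0
90 -90 [273.80774694 138.51526413] 95.99999999999999 -223.0
95 90 [258.3596718  164.40944854] 115.07042164953536 -213.78446637068407
95 -90 [268.89893871 135.82728083] 115.07042164953536 -213.78446637068407
```

View pics/z38b.png

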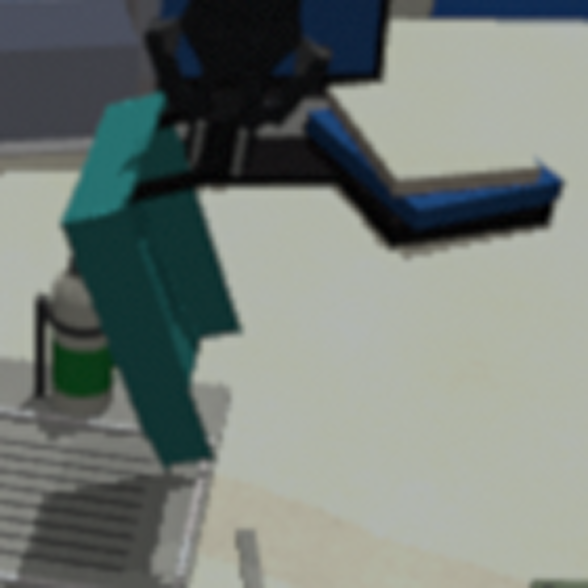

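```bash
python3 - <<'E'
from h import *
plan(*stw(-120,0),.275,-10)
E
```

```text
t 54.75 pos [ 0.4214 -0.199   0.3698] q [ 0.28  0.37  0.15  1.71 -0.08  0.98  0.29] gap 0.266 F [ 0.5 -0.4 -2.8] tilt [ 0.08  -0.022 -0.997]
-> shift [-0.02  2.82  9.74] twist 0.1 rows~ 5
```

Call:
step_arm(targets=[0,1,1,0,0,2,3,0,0,2.8,5.5,0,0,2.8,7.5,0,0,2.8,9,0,0,2.8,9.7,0,0,2.8,9.7,0])

```text
clock: 55.45
eef_pos: [0.4568, -0.2056, 0.2746]
eef_rot: [[0.172, 0.982, 0.079], [0.985, -0.171, -0.022], [-0.008, 0.081, -0.997]]
force: [0.1, -0.1, -2.5]
finger_gap: 0.263
```

Call:
step_arm(targets=[0,0,0.4,0,0,0,0.8,0,0,0,1.2,0,0,0,1.2,0])

```text
clock: 55.85
eef_pos: [0.4577, -0.2058, 0.2623]
eef_rot: [[0.172, 0.982, 0.078], [0.985, -0.171, -0.022], [-0.008, 0.081, -0.997]]
force: [0.4, -0.7, -3.1]
finger_gap: 0.267
```

```bash
python3 - <<'E'
from h import *
s=shot('side','s39'); w=shot('wrist','w39')
plan(*stw(-120,0),.26,-10)
cv2.imwrite('pics/z39.png',cv2.resize(s['img'][60:200,210:350],None,fx=4.2,fy=4.2,interpolation=cv2.INTER_CUBIC))
E
```

```text
t 55.95 pos [ 0.4578 -0.2058  0.2627] q [ 0.29  0.55  0.12  1.81 -0.11  0.7   0.3 ] gap 0.267 F [ 0.6  0.5 -1.9] tilt [ 0.079 -0.022 -0.997]
-> shift [-0.05 -0.11  0.26] twist 0.1 rows~ 3
```

View pics/z39.png

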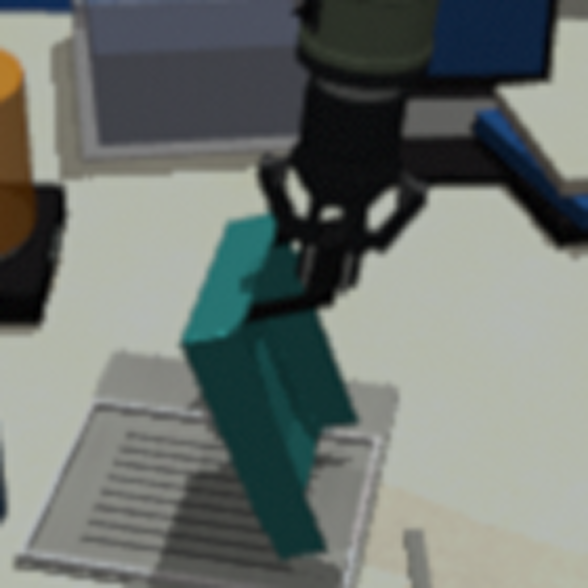

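Not in contact yet; creep lower.

Call:
step_arm(targets=[0,0,0.4,0,0,0,0.8,0,0,0,0.8,0])

```text
clock: 56.25
eef_pos: [0.4583, -0.206, 0.2542]
eef_rot: [[0.172, 0.982, 0.078], [0.985, -0.171, -0.022], [-0.008, 0.08, -0.997]]
force: [0.5, 0.3, -3.2]
finger_gap: 0.266
```

Call:
step_arm(targets=[0,0,0.4,0,0,0,0.8,0,0,0,0.8,0])

```text
clock: 56.55
eef_pos: [0.4595, -0.2076, 0.247]
eef_rot: [[0.174, 0.982, 0.081], [0.985, -0.172, -0.024], [-0.01, 0.084, -0.996]]
force: [-3.2, -6.4, 15.9]
finger_gap: 0.264
```

Call:
step_arm(targets=[0,0,-0.2,0,0,0,-0.2,0,0,0,-0.2,0,0,0,-0.2,0], claw=0.66, squeeze=30)

```text
clock: 56.95
eef_pos: [0.4594, -0.2075, 0.2488]
eef_rot: [[0.173, 0.982, 0.081], [0.985, -0.172, -0.024], [-0.01, 0.083, -0.996]]
force: [-0.4, 0.3, -0.1]
finger_gap: 0.341
```

```bash
python3 - <<'E'
from h import *
s=shot('side','s40'); w=shot('wrist','w40')
plan(*stw(-120,0),.26,-10)
cv2.imwrite('pics/z40.png',np.hstack([cv2.resize(s['img'][60:200,210:350],None,fx=2.8,fy=2.74,interpolation=cv2.INTER_CUBIC),cv2.resize(w['img'],(400,384))]))
E
```

```text
t 57.05 pos [ 0.4594 -0.2075  0.2489] q [ 0.3   0.58  0.11  1.83 -0.12  0.66  0.31] gap 0.337 F [ 0.2 -0.6  0.9] tilt [ 0.081 -0.024 -0.996]
-> shift [ 0.08 -0.18 -1.13] twist 0.1 rows~ 3
```

View pics/z40.png

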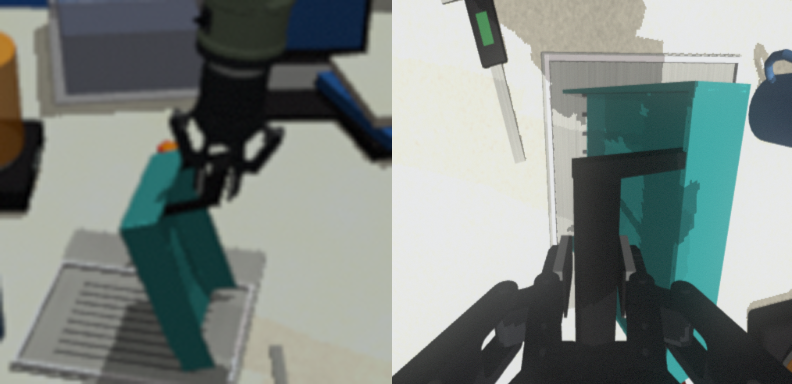

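Call:
step_arm(targets=[0,0.7,0,0,0,1.5,0,0,0,2.5,0,0,0,3.5,0.2,0,0,4.5,0.5,0,0,5.5,0.8,0,0,6.5,1,0,0,7.5,1.3,0,0,8.3,1.6,0,0,9,1.8,0,0,9,1.8,0])

```text
clock: 58.15
eef_pos: [0.5499, -0.2234, 0.238]
eef_rot: [[0.173, 0.982, 0.08], [0.985, -0.172, -0.024], [-0.01, 0.083, -0.996]]
force: [1.2, -0.4, -0.3]
finger_gap: 0.338
```

```bash
python3 - <<'E'
from h import *
s=shot('side','s41'); w=shot('wrist','w41')
plan(*stw(-120,0),.26,-10)
cv2.imwrite('pics/z41.png',np.hstack([cv2.resize(s['img'][60:200,210:350],None,fx=2.8,fy=2.74,interpolation=cv2.INTER_CUBIC),cv2.resize(w['img'],(400,384))]))
E
```

```text
t 58.25 pos [ 0.5491 -0.2234  0.2384] q [ 0.27  0.72  0.12  1.53 -0.12  0.82  0.27] gap 0.338 F [ 0.7  0.1 -0.1] tilt [ 0.08  -0.024 -0.996]
-> shift [ 0.08 -9.17 -2.93] twist 0.1 rows~ 4
```

View pics/z41.png

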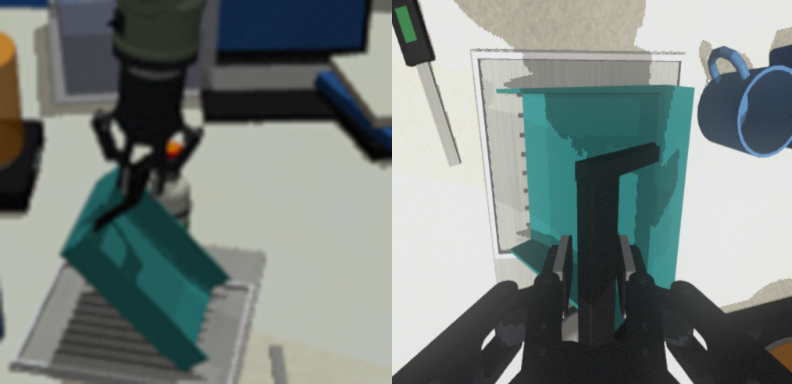

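Call:
step_arm(targets=[0,0.8,0.3,0,0,1.8,0.8,0,0,2.8,1.4,0,0,3.8,2,0,0,4.8,2.7,0,0,5.6,3.4,0,0,6.3,4,0,0,7,4.6,0,0,7.7,5.2,0,0,7.7,5.2,0])

```text
clock: 59.25
eef_pos: [0.6293, -0.2378, 0.192]
eef_rot: [[0.173, 0.982, 0.08], [0.985, -0.172, -0.024], [-0.01, 0.083, -0.997]]
force: [0.6, -0.2, -0.2]
finger_gap: 0.341
```

```bash
python3 - <<'E'
from h import *
s=shot('side','s42'); w=shot('wrist','w42')
plan(*stw(88,0),.134,-10)
cv2.imwrite('pics/z42.png',np.hstack([cv2.resize(s['img'][60:200,210:350],None,fx=2.8,fy=2.74,interpolation=cv2.INTER_CUBIC),cv2.resize(w['img'],(400,384))]))
E
```

```text
t 59.35 pos [ 0.6288 -0.2379  0.1929] q [ 0.26  0.89  0.12  1.26 -0.13  0.91  0.24] gap 0.345 F [ 1.5  1.2 -0.4] tilt [ 0.08  -0.024 -0.996]
-> shift [0.2  2.82 6.15] twist 0.1 rows~ 4
```

View pics/z42.png

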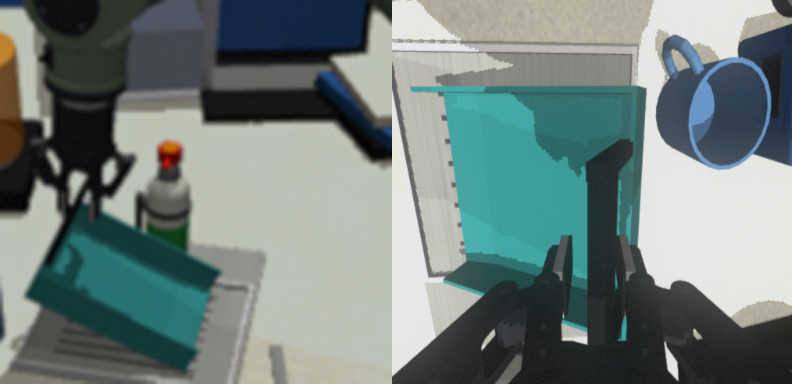

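Call:
step_arm(targets=[0,0,0,0,0,0,0,0,0,0,0,0,0,0,0,0,0,0,0,0,0,0,0,0], claw=1, squeeze=100)

```text
clock: 59.95
eef_pos: [0.6287, -0.2379, 0.193]
eef_rot: [[0.173, 0.982, 0.08], [0.985, -0.172, -0.024], [-0.01, 0.083, -0.996]]
force: [0.3, 0.8, -2.5]
finger_gap: 0.116
```

```bash
python3 - <<'E'
from h import *
s=shot('side','s43'); w=shot('wrist','w43')
plan(*stw(88,0),.134,-10)
cv2.imwrite('pics/z43.png',np.hstack([cv2.resize(s['img'][60:200,210:350],None,fx=2.8,fy=2.74,interpolation=cv2.INTER_CUBIC),cv2.resize(w['img'],(400,384))]))
E
```

```text
t 60.05 pos [ 0.6288 -0.2379  0.193 ] q [ 0.26  0.89  0.12  1.26 -0.13  0.91  0.24] gap 0.116 F [ 1.3 -0.9 -4.2] tilt [ 0.08  -0.024 -0.996]
-> shift [0.2  2.82 6.15] twist 0.1 rows~ 4
```

View pics/z43.png

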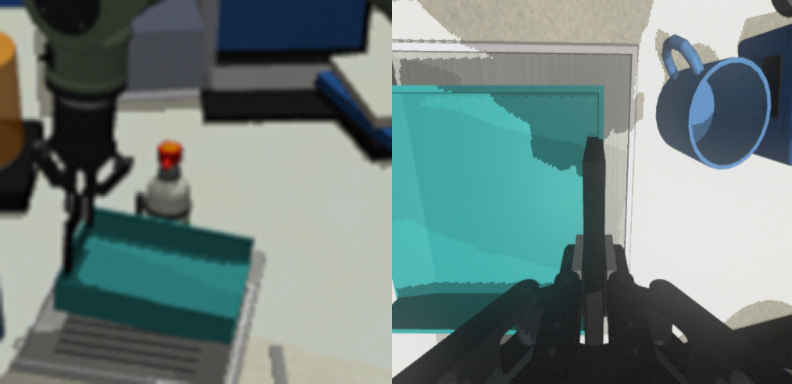

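Call:
step_arm(targets=[0,0.5,0,0,0.1,1.5,0.3,0,0.2,2.4,1.3,0,0.2,2.7,2.5,0,0.2,2.8,3.7,0,0.2,2.8,4.8,0,0.2,2.8,5.2,0,0.2,2.8,5.2,0], squeeze=120)

```text
clock: 60.85
eef_pos: [0.6604, -0.242, 0.1428]
eef_rot: [[0.174, 0.982, 0.079], [0.985, -0.172, -0.024], [-0.01, 0.082, -0.997]]
force: [0.4, 0.3, -3.3]
finger_gap: 0.115
```

```bash
python3 - <<'E'
from h import *
s=shot('side','s44'); w=shot('wrist','w44')
plan(*stw(88,0),.12,-10)
cv2.imwrite('pics/z44.png',np.hstack([cv2.resize(s['img'][60:200,210:350],None,fx=2.8,fy=2.74,interpolation=cv2.INTER_CUBIC),cv2.resize(w['img'],(400,384))]))
E
```

```text
t 60.95 pos [ 0.6608 -0.2421  0.1439] q [ 0.26  1.    0.12  1.17 -0.13  0.89  0.23] gap 0.104 F [-0.5 -0.5 -3. ] tilt [ 0.081 -0.024 -0.996]
-> shift [ 0.02 -0.11  2.39] twist 0.1 rows~ 3
```

View pics/z44.png

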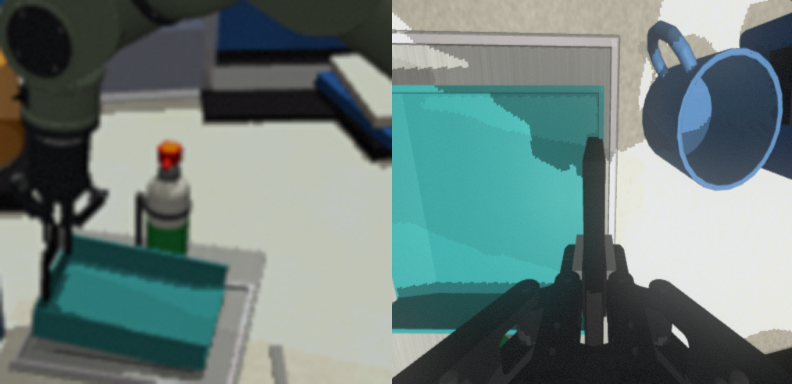

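Call:
step_arm(targets=[0,0,0.5,0,0,-0.1,1,0,0,-0.1,1.2,0,0,-0.1,1.2,0])

```text
clock: 61.35
eef_pos: [0.6614, -0.2423, 0.1323]
eef_rot: [[0.173, 0.981, 0.082], [0.985, -0.172, -0.025], [-0.01, 0.085, -0.996]]
force: [2.7, -0.6, 5.4]
finger_gap: 0.112
```

Call:
step_arm(targets=[0,0,0.3,0,0,0,0.6,0,0,0,0.6,0])

```text
clock: 61.65
eef_pos: [0.6639, -0.2428, 0.1282]
eef_rot: [[0.173, 0.981, 0.088], [0.985, -0.171, -0.026], [-0.011, 0.091, -0.996]]
force: [9.9, -0.5, 18.6]
finger_gap: 0.113
```

Call:
step_arm(targets=[0,0,0.2,0,0,0,0.4,0,0,0,0.4,0])

```text
clock: 61.95
eef_pos: [0.6655, -0.2431, 0.1259]
eef_rot: [[0.173, 0.981, 0.091], [0.985, -0.171, -0.027], [-0.011, 0.095, -0.995]]
force: [6.2, -0.0, 17.0]
finger_gap: 0.11
```

Call:
step_arm(targets=[0,0,0,0,0,0,0,0,0,0,0,0,0,0,0,0], claw=0.7, squeeze=30)

```text
clock: 62.35
eef_pos: [0.6653, -0.243, 0.1256]
eef_rot: [[0.173, 0.981, 0.091], [0.985, -0.171, -0.027], [-0.011, 0.094, -0.995]]
force: [0.1, -0.6, -0.2]
finger_gap: 0.294
```

```bash
python3 - <<'E'
from h import *
s=shot('side','s45'); w=shot('wrist','w45')
plan(*stw(88,0),.12,-10)
cv2.imwrite('pics/z45.png',np.hstack([cv2.resize(s['img'][60:200,210:350],None,fx=2.8,fy=2.74,interpolation=cv2.INTER_CUBIC),cv2.resize(w['img'],(400,384))]))
E
```

```text
t 62.45 pos [ 0.6654 -0.2431  0.1257] q [ 0.26  1.03  0.12  1.17 -0.14  0.85  0.23] gap 0.301 F [0.3 0.1 0.2] tilt [ 0.091 -0.027 -0.995]
-> shift [ 0.02 -0.44  0.53] twist 0.1 rows~ 3
```

View pics/z45.png

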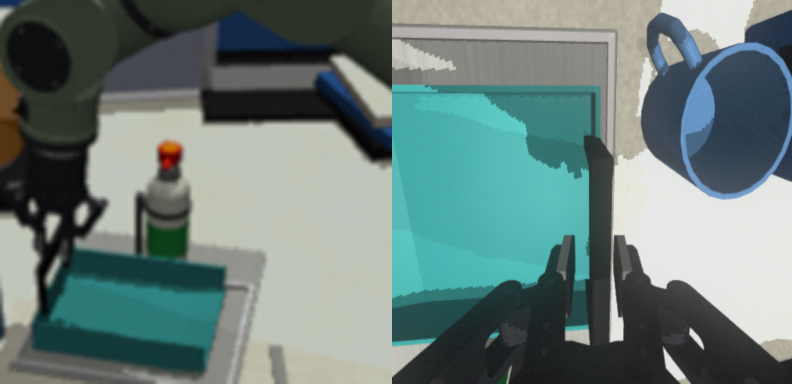

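Call:
step_arm(targets=[0,0.1,-1,0,0,0.2,-2,0,0,0.3,-4,0,0,0.3,-8,0,0,0,-12,0,0,-2,-15,0,0,-2,-15,0], claw=0.5)

```text
clock: 63.15
eef_pos: [0.6316, -0.2362, 0.2788]
eef_rot: [[0.173, 0.98, 0.097], [0.985, -0.171, -0.03], [-0.013, 0.101, -0.995]]
force: [0.5, 0.3, 0.3]
finger_gap: 0.497
```

```bash
python3 - <<'E'
from h import *
w=shot('wrist','w46'); s=shot('side','s46')
plan(.45,0,.4,-10)
cv2.imwrite('pics/z46.png',cv2.resize(s['img'][60:220,180:340],None,fx=3.6,fy=3.6,interpolation=cv2.INTER_CUBIC))
E
```

```text
t 63.25 pos [ 0.6322 -0.2356  0.2745] q [ 0.25  0.81  0.14  1.15 -0.12  1.09  0.22] gap 0.503 F [0.6 0.4 0.2] tilt [ 0.093 -0.028 -0.995]
-> shift [ 19.91 -20.68 -14.84] twist 0.1 rows~ 9
```

View pics/w46.png

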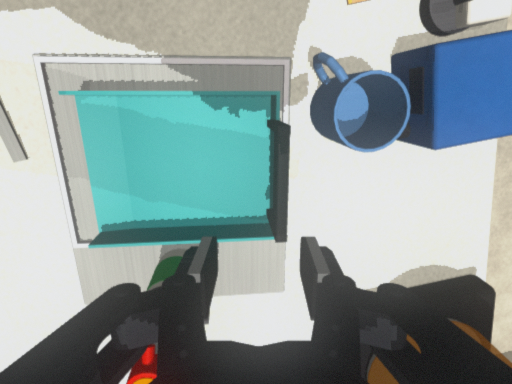

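View pics/z46.png

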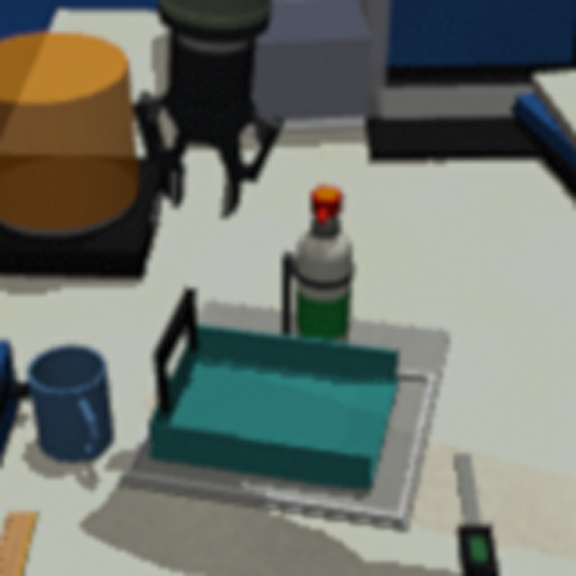

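```bash
python3 - <<'E'
from h import *
w=load('w46'); s=load('s46'); f=lambda u,v:(180+u/3.6,60+v/3.6)
for n,a,b in [('back+y top',(281,92),(153,428)),('front+y top',(60,93),(377,458)),('back -y top',(280,238),(197,326)),('front -y top',(95,243),(398,350))]:
    X=tri([(w,*a),(s,*f(*b))]); d=X[:2]-ST; A=np.radians(-10); print(n,X,'station',d[0]*np.cos(A)+d[1]*np.sin(A),-d[0]*np.sin(A)+d[1]*np.cos(A))
t=shot('top','t46'); cv2.imwrite('pics/z47.png',cv2.resize(t['img'][90:310,60:400],None,fx=2.3,fy=2.3,interpolation=cv2.INTER_CUBIC))
E
```

```text
back+y top [ 0.6892336  -0.16573078  0.04549125] station 0.10185884202448783 0.08017485663158919
front+y top [ 0.4588564  -0.12700859  0.04607154] station -0.13174244883245473 0.07830419424470386
back -y top [ 0.66149367 -0.3474079   0.04341927] station 0.10608824693965606 -0.10355916826473444
front -y top [ 0.43521816 -0.3029526   0.04741884] station -0.12446920764657682 -0.09907156882124979
```

View pics/z47.png

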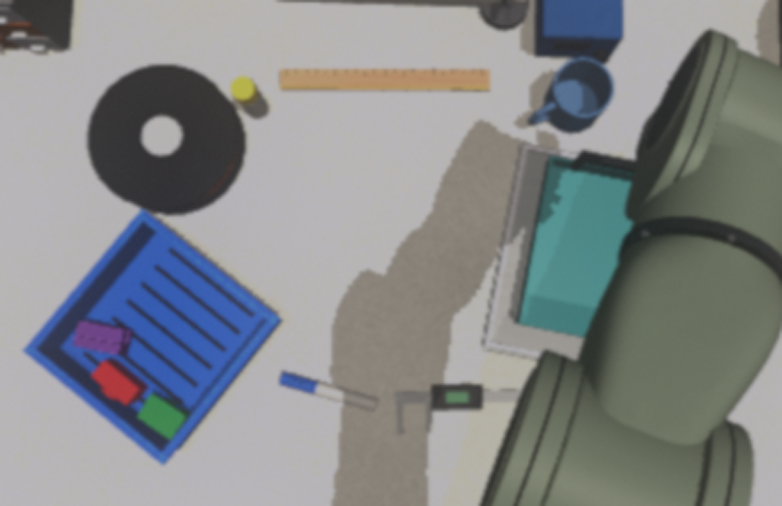

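Call:
step_arm(targets=[0,0,-5,0,3,-3,-9,0,6,-6,-12,0,10,-10,-14,0,14,-14,-15,0,18,-18,-15,0,20,-20,-15,0,24,-20,-15,0,28,-20,-15,0,32,-20,-15,0,32,-20,-15,0])

```text
clock: 64.4
eef_pos: [0.4778, 0.1231, 0.3988]
eef_rot: [[0.166, 0.982, 0.089], [0.986, -0.164, -0.026], [-0.011, 0.092, -0.996]]
force: [0.4, -1.0, 0.3]
finger_gap: 0.5
```

```bash
python3 - <<'E'
from h import *
plan(.45,.1,.4)
t=shot('top','t48'); s=shot('side','s48')
t0=load('top0')
cv2.imwrite('pics/z48.png',np.hstack([cv2.resize(x['img'][130:280,255:405],None,fx=2.6,fy=2.6,interpolation=cv2.INTER_CUBIC) for x in (t0,t)]))
E
```

```text
t 64.4 pos [0.4778 0.1231 0.3988] q [-0.45  0.4   0.16  1.56 -0.01  1.11 -0.47] gap 0.5 F [ 0.4 -1.   0.3] tilt [ 0.089 -0.026 -0.996]
-> shift [-2.74 -2.33 -0.31] twist 0 rows~ 3
```

View pics/z48.png

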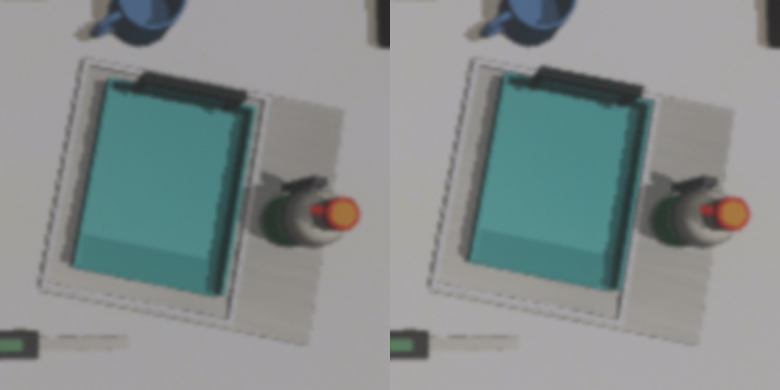

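View pics/s48.png

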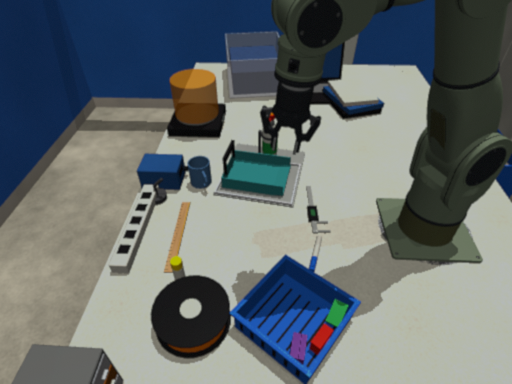

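```bash
python3 -c "
from h import *
print(robot.observe()['qd']); print(robot.hand_in())"
```

```text
[ 0.03358564 -0.01811909  0.01446163  0.01395295  0.00129645 -0.00202264
  0.00776732]
the job is handed in; nothing more can be done
None
```

I handed the job in at about 64 s of the 210 s. The last pictures showed it done in the order asked, but there are four points to know.

**What I did**
- Three printed parts were on the bench (red gear housing, green clevis, purple carriage). I put all of them in the tray.
- With the parts in the tray on the pan, I pressed the red cap down and fully released it three times.
- I carried the tray to the bin and tipped it. The tool can only turn about its own axis, so I stood the tray's lip in the bin and swung the handle over it.
- I then set the empty tray back on the pan.

**Last checks**
- All three parts are lying in the blue bin.
- The tray is empty, inside the pan rim and facing as before. Its four wall-top corners measure within about 4 mm of one height, so it looks flat.
- In the pictures the mug, ruler, caliper, marker, glue stick and spool have not moved.
- The arm is clear and touching nothing.

**What disagreed or was not clean**
- The first grasp of the red block missed. It had shifted about 5 cm, probably the announced knock, so I re-measured it and gripped it across its length instead.
- On the cap's second and third presses the wrist force read about 45 N and 53 N. The contact was with the closed fingertips, not the gripper's body, but that is firmer than needed.
- The tray sits about 1 cm nearer the back and 1 cm nearer the bottle than it started.
- The tray's wall tops measure about 46 mm where about 55 mm is expected, which I put down to picking corner pixels by eye.

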